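# Wring two chill blocks together in a sloping bench chiller

### The job

Get the two metal chill blocks ready for the iced-coffee class: first lay the dark block flat on the chiller's sloping cold plate and slide it down under the orange hood until it is fully home against the end stop, and let go of it. Then lay the blue block flat on top of the dark one, lower end just short of the hood, and slide it face on face down the slope into the remaining slot until it too is fully home and flush with the dark one. Do not push or tip the kettle, tin, pitcher or tamper.

Things in the scene. Friction and masses are not known exactly. Their poses are not given: they have to be found in the camera images.
- chiller: White bench chiller, fixed firmly to the table, 200 long x 124 wide, highest point about 130 mm above the table (top end of the cold plate). Origin on the table directly below the origin of cold_plate; x axis level, points from the low end of its slope to the high end, y across, z up. The low, hooded end faces roughly away from the robot.
- cold_plate: Bare aluminium plate on the chiller, sloping at 30 degrees. Origin: on its upper face, 70 mm above the table, at the centre of the footprint of a block that is fully home. x points up the slope, y across, z out of the face (leaning 30 degrees towards the low end). Face: x = -60 to +118, y = +-55 mm. Dry friction: a block laid on it may stay or creep down to the stop.
- end_stop (a point): Foot of the end stop at the low end: centre of the line where the plate meets the stop's face, x = -60 mm of cold_plate, square to the slope. White side cheeks 12 mm thick run from it up to x = -30 mm and leave a channel 53 mm wide (y = +-26.5 mm), flaring outwards to about y = +-33 mm by x = -20 mm.
- hood_mouth (a point): Centre of the slot's mouth, under the hood's edge at x = -30, y = 0, z = 43 mm of cold_plate. The orange hood, 77 wide and 5 mm thick, covers x = -60 to -30 mm with its underside 43 mm above the plate (two blocks, one on the other, plus 3 mm). Its upturned lip reaches x = -22 mm, 54 mm above the plate. Up the slope of that nothing is above the plate.
- dark_block: Black anodised metal block, loose, 120 x 50 x 20 mm (x, y, z), about 0.3 kg, starts lying flat on the table. Origin: centre of its underside; x along its length. Both ends and both faces are alike. It goes underneath.
- blue_block: Blue anodised metal block, loose, same 120 x 50 x 20 mm size and mass, starts lying flat on the table, origin and axes as the dark one. It goes on top of the dark block.
- dark_block_center (a point): Centre of the dark block (10 mm above the centre of its underside). Fully home: at x = 0, y = 0, z = 10 mm of cold_plate, length along the slope.
- blue_block_center (a point): Centre of the blue block. Fully home: at x = 0, y = 0, z = 30 mm of cold_plate, length along the slope.
- kettle: Bystander, loose: steel kettle on its black base, radius 72 mm, 188 mm tall, with a black handle reaching 103 mm from its axis on its y side and a short spout opposite. Origin: centre of its underside.
- tin: Bystander, loose: dark steel coffee tin, radius 42, 140 mm tall. Origin: centre of its underside.
- pitcher: Bystander, loose: open steel milk pitcher, radius 42, 105 mm tall, handle on its y side. Origin: centre of its underside.
- tamper: Bystander, loose: wooden tamper standing on its foot, foot radius 29, 92 mm tall. Origin: centre of its underside.
Not all that is in view belongs to the job. What is shaped like the chiller but red or yellow is not meant.

How it is judged (in metres and radians):
On the way, in this order (a step that is already met when the one before it is completed fails the run):
1. the dark block lies fully home on the cold plate, let go, the blue block not on it (x of dark_block_center in the frame of cold_plate between -0.003 and 0.003 m and y of dark_block_center in the frame of cold_plate between -0.0035 and 0.0035 m and z of dark_block_center in the frame of cold_plate between 0.008 and 0.012 m and angle between the z axis of dark_block and the z axis of cold_plate, either way round below 0.05 rad and angle between the x axis of dark_block and the x axis of cold_plate, either way round below 0.06 rad and contact force between each of the fingers, blue_block and dark_block below 0.1 N), for 0.2 s.
2. the blue block lies flat on the dark one, at least 30 mm short of home up the slope (x of blue_block_center in the frame of cold_plate between 0.03 and 0.09 m and y of blue_block_center in the frame of cold_plate between -0.012 and 0.012 m and z of blue_block_center in the frame of cold_plate between 0.027 and 0.0345 m and angle between the z axis of blue_block and the z axis of cold_plate, either way round below 0.08 rad and contact force between blue_block and dark_block above 0.2 N), for 0.05 s.
At the end, for the whole second after the job is handed in: Both blocks fully home and at rest: each centre within 3 mm of home along the slope, 3.5 mm across and 2 mm in height over the plate (dark 10 mm, blue 30 mm), faces parallel to the plate within 0.05 rad and lengths along the slope within 0.06 rad (x of dark_block_center in the frame of cold_plate between -0.003 and 0.003 m and y of dark_block_center in the frame of cold_plate between -0.0035 and 0.0035 m and z of dark_block_center in the frame of cold_plate between 0.008 and 0.012 m and angle between the z axis of each of dark_block, blue_block and the z axis of cold_plate, either way round below 0.05 rad and angle between the x axis of each of dark_block, blue_block and the x axis of cold_plate, either way round below 0.06 rad and x of blue_block_center in the frame of cold_plate between -0.003 and 0.003 m and y of blue_block_center in the frame of cold_plate between -0.0035 and 0.0035 m and z of blue_block_center in the frame of cold_plate between 0.028 and 0.032 m and linear speed of each of dark_block, blue_block below 0.01 m/s); the robot touches nothing.
It fails at once if the kettle is pushed more than 20 mm or tipped (distance of kettle from where it was at the start of the episode above 0.02 m or angle between kettle's own z axis and vertical above 0.25 rad).
It fails at once if the tin is pushed more than 20 mm or tipped (distance of tin from where it was at the start of the episode above 0.02 m or angle between tin's own z axis and vertical above 0.25 rad).
It fails at once if the pitcher is pushed more than 20 mm or tipped (distance of pitcher from where it was at the start of the episode above 0.02 m or angle between pitcher's own z axis and vertical above 0.25 rad).
It fails at once if the tamper is pushed more than 20 mm or tipped (distance of tamper from where it was at the start of the episode above 0.02 m or angle between tamper's own z axis and vertical above 0.25 rad).
It also fails if it takes over 58 s, if anything falls off the work surface, if the arm or the gripper's body presses on something with over 40 N, if the wrist force passes 120 N, or if a joint passes its speed limit or range.

### The arm

A 6-joint arm with a two-finger parallel gripper is mounted at the origin on the work surface. World frame = base frame: x ahead of the robot, y to its left, z up, the work surface at z = 0. Lengths are in mm, angles in rad, forces in N, time in s.
With the tool pointing down it reaches from about 350 to 775 mm from the base axis. Payload 7.3 kg.
Tool frame: the origin (TCP) lies midway between the tips of the shut fingers; the grasp point (between the pads) lies 19 mm behind it; x points along the fingers, z is the direction in which the jaws open and shut, and the axes are right-handed (so a half turn about x gives the same grasp; the last joint's range is limited). The gripper opens to 92 mm and grips with 3 to 60 N. Pads are 19 mm wide; open, the fingers measure 130 mm over their backs; the gripper's body (75 mm by 190 mm) begins 47 mm behind the grasp point.
Start: joints at [-1.417, 0.342, 1.524, -0, 1.275, -0.146], TCP at [155.07, -501.596, 226.741] pointing down, gripper open.
Joint ranges: [-2.53, 2.53], [-0.77, 2.02], [0.04, 2.7], [-1, 4.14], [0.28, 2.66], [-3.11, 3.11]. Speed limits (rad/s): [2.57, 2.57, 3.14, 3.14, 3.14, 3.14].

### API

Orientations are given as [roll, pitch, yaw] about the fixed x, y, z axes, in that order (R = Rz(yaw) Ry(pitch) Rx(roll)).
In Python, from plant import monitor, optics, close_job gives the robot as it stands.
- The arm moves only by the tool send_rows, never from a script. Its argument "commands" is a list that holds one entry, the list of rows, each a list of 5 numbers: the shift along the tool's x, y, z in m, then the turn about the tool's x in degrees, then the finger opening in m, from 0 to 0.0918. A call has 1 to 10 rows; each row shifts and turns the pose as measured when the row begins, along the tool's axes as they then stand; what a row does not reach is not made up. A row lasts 1/12 s, in which the tool goes at most 41.7 mm and 7.16 degrees, less where a joint would pass 70% of its speed; a pose out of reach is approached as far as the arm can. A call with a gripper value outside its range is refused whole. The fingers move at their own pace and stop on an object; the grip force is fixed at half the most. Time passes only in rows, so rows that do not move let the fingers close. It gives the time, the measured TCP pose, the force and the opening at its end, in the units of the state.
- monitor.get_obs(): the state, without advancing time (a new reading comes with each control period).
- optics.capture(name): name is "scene" or "top"; returns a dict with "color" (480x640x3 uint8, blue, green, red), "camera_matrix" (3x3 intrinsics, pixels), "camera_from_world" (4x4, takes a point from world to camera coordinates). Camera axes: x right, y down, z forward; pixel columns grow to the right and rows downward; lengths in mm; the calibration is good to about 2 mm. A picture is of the moment at which its call begins. There is no depth.
- close_job(): hands the job in, once; it reports no verdict.
The state is a dict: "time": time; "joint_positions": joint angles; "dq": joint speeds; "tau": joint torques, N m; "tool_pos": TCP position; "tcp_rot": TCP orientation; "contact_force": force on the tool from outside, world axes, zero at the start; "moment": the same for the moment, N m; "grip_width": finger opening in mm.
Only numpy, scipy, OpenCV 4.12 (cv2) and the standard library are available. Lean on these libraries where they do the work, as an engineer would, in place of code of your own. Each camera call takes 0.05 s, during which the arm holds its last target.

## Working session

There is one attempt and no reset: what is moved stays moved. The work goes in short steps, Python scripts to look and compute and a tool call to move; the robot and the scene stay as the last step left them, time stands still between calls to the robot, and variables do not carry over. Pictures are saved under pics/ and viewed, and the job is handed in when it is done.

Besides the shell and the picture viewer there is one more tool, called after "Call:" as name(argument=value, ...), one argument or row to a line, values as JSON. send_rows: Moves the arm, as the interface text tells. Its arguments: {"type":"object","properties":{"commands":{"type":"array","items":{"type":"array","items":{"type":"array","items":{"type":"number"}}}}},"required":["commands"]}

```bash
ls; mkdir -p pics; python3 - <<'E'
from plant import monitor, optics
import cv2,numpy as np
print(monitor.get_obs())
for n in("scene","top"):
    c=optics.capture(n); cv2.imwrite(f"pics/{n}0.png",c["color"]); print(n,c["camera_matrix"],c["camera_from_world"])
E
```

```text
pics
{'time': 0.0, 'joint_positions': array([-1.41702111e+00,  3.42743318e-01,  1.52504108e+00, -3.59713274e-05,
        1.27538231e+00, -1.45998514e-01]), 'dq': array([-0.0010336 ,  0.00060375,  0.00163407, -0.00025719,  0.0012508 ,
       -0.00221414]), 'tau': array([ 3.26916641e-03, -4.31232262e+01, -2.44217777e+01,  7.20028044e-02,
        5.59617381e-02, -1.06690898e-04]), 'tool_pos': array([ 154.98177728, -501.16846871,  226.02587342]), 'tcp_rot': array([3.01744281, 1.56922189, 1.74643072]), 'contact_force': array([-0.23354581,  0.89188625, -0.77535416]), 'moment': array([ 0.02794112,  0.00020809, -0.01364558]), 'grip_width': 91.69020188802716}
scene [[527.78812972   0.         321.70493643]
 [  0.         527.78812972 249.9351169 ]
 [  0.           0.           1.        ]] [[ 5.94380704e-01  8.04172473e-01  4.26772285e-03 -3.27550112e+02]
 [ 6.85090582e-01 -5.03571347e-01 -5.26371346e-01 -3.38109138e+02]
 [-4.21144244e-01  3.15788748e-01 -8.50244078e-01  1.79312852e+03]
 [ 0.00000000e+00  0.00000000e+00  0.00000000e+00  1.00000000e+00]]
top [[455.17908158   0.         315.89771355]
 [  0.         455.17908158 237.61669889]
 [  0.           0.           1.        ]] [[ 2.10749796e-02 -9.99530996e-01  2.22178727e-02 -1.76663611e+01]
 [-9.96718830e-01 -2.27424045e-02 -7.76811188e-02  5.62393551e+02]
 [ 7.81499739e-02 -2.05078441e-02 -9.96730661e-01  1.22729659e+03]
 [ 0.00000000e+00  0.00000000e+00  0.00000000e+00  1.00000000e+00]]
```

View pics/scene0.png

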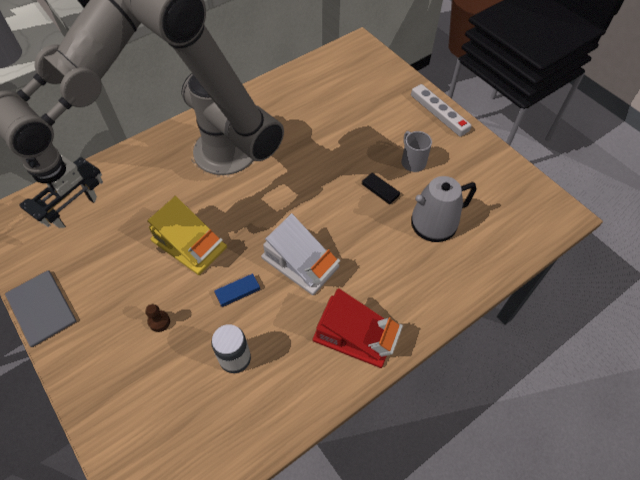

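View pics/top0.png

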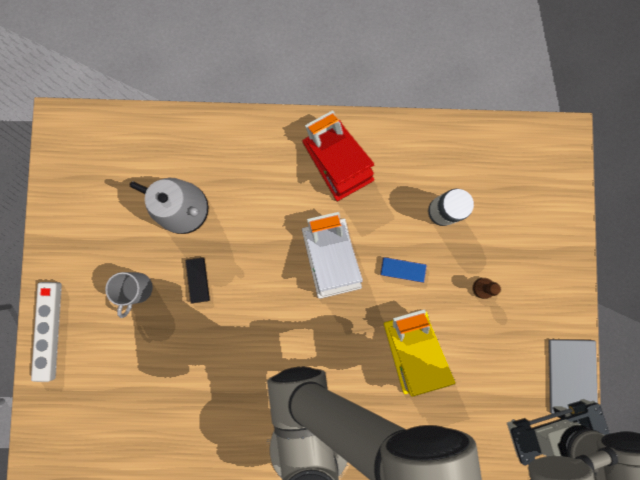

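Candidates in the top view:
- **Dark block:** black slab at (197,280). Also possible are the grey slab at (572,375) and the white power strip at (45,330).
- **Blue block:** only (403,270).
- **Chiller:** white one at (332,255). The red (340,158) and yellow (420,355) ones are decoys.

By the description I choose the black slab, the blue slab and the white chiller. Next is a close crop and measuring.

```bash
cat > h.py <<'E'
import cv2,numpy as np
from plant import monitor, optics
def ray(c,uv):
    K=c["camera_matrix"];T=c["camera_from_world"];R=T[:3,:3];t=T[:3,3]
    o=-R.T@t; d=R.T@np.linalg.inv(K)@np.array([uv[0],uv[1],1.0]); return o,d
def onz(c,uv,z):
    o,d=ray(c,uv); return o+d*(z-o[2])/d[2]
def tri(c1,u1,c2,u2):
    o1,d1=ray(c1,u1);o2,d2=ray(c2,u2);d1=d1/np.linalg.norm(d1);d2=d2/np.linalg.norm(d2)
    s=np.linalg.lstsq(np.c_[d1,-d2],o2-o1,rcond=None)[0]
    a=o1+s[0]*d1;b=o2+s[1]*d2; return (a+b)/2,np.linalg.norm(a-b)
def proj(c,p):
    T=c["camera_from_world"];q=c["camera_matrix"]@(T[:3,:3]@np.asarray(p,float)+T[:3,3]);return q[:2]/q[2]
def big(m,roi):
    x0,y0,x1,y1=roi; k=np.zeros_like(m);k[y0:y1,x0:x1]=m[y0:y1,x0:x1]
    cs,_=cv2.findContours(k,cv2.RETR_EXTERNAL,cv2.CHAIN_APPROX_NONE);return max(cs,key=cv2.contourArea)
E
python3 - <<'E'
from h import *
t=optics.capture("top");s=optics.capture("scene")
def crop(c,x0,y0,x1,y1,f,n): cv2.imwrite(n,cv2.resize(c["color"][y0:y1,x0:x1],None,fx=f,fy=f,interpolation=cv2.INTER_CUBIC))
crop(t,290,200,440,310,5,"pics/c1.png");crop(s,200,200,350,310,5,"pics/c2.png")
crop(t,90,170,230,320,4,"pics/c3.png")
for n,c,rb,rd in(("top",t,(360,240,450,300),(175,245,220,315)),("scene",s,(200,260,275,320),(350,160,410,215))):
    hsv=cv2.cvtColor(c["color"],cv2.COLOR_BGR2HSV)
    blue=cv2.inRange(hsv,(100,120,40),(125,255,255)); dark=cv2.inRange(c["color"],(0,0,0),(45,45,45))
    for nm,m,r in(("blue",blue,rb),("dark",dark,rd)):
        k=big(m,r); rect=cv2.minAreaRect(k); bx=cv2.boxPoints(rect)
        P=np.array([onz(c,p,20)[:2] for p in bx]); 
        print(n,nm,bx.round(1).tolist(),P.round(1).tolist(),P.mean(0).round(1),np.linalg.norm(P[1]-P[0]),np.linalg.norm(P[2]-P[1]))
E
```

```text
top blue [[380.3999938964844, 274.20001220703125], [383.29998779296875, 257.20001220703125], [425.79998779296875, 264.5], [422.8999938964844, 281.5]] [[466.3, -184.2], [513.1, -191.8], [495.5, -309.3], [448.7, -301.4]] [ 480.9 -246.7] 47.40565308460887 118.81454715469738
top dark [[185.89999389648438, 259.8999938964844], [203.1999969482422, 257.70001220703125], [208.39999389648438, 299.6000061035156], [191.10000610351562, 301.70001220703125]] [[493.9, 347.3], [500.9, 300.5], [388.0, 281.9], [381.3, 328.3]] [441.  314.5] 47.24604870428689 114.35504569717199
scene blue [[214.3000030517578, 290.6000061035156], [253.0, 273.0], [260.0, 288.3999938964844], [221.39999389648438, 306.0]] [[452.7, -304.1], [469.3, -185.7], [523.4, -196.7], [506.0, -312.9]] [ 487.9 -249.9] 119.58838383390344 55.15191927615409
scene dark [[360.70001220703125, 183.1999969482422], [369.5, 170.89999389648438], [400.20001220703125, 192.89999389648438], [391.3999938964844, 205.1999969482422]] [[395.2, 270.9], [372.2, 326.0], [500.0, 347.6], [520.5, 293.6]] [447.  309.5] 59.77800494653303 129.66499179034653
```

View pics/c1.png

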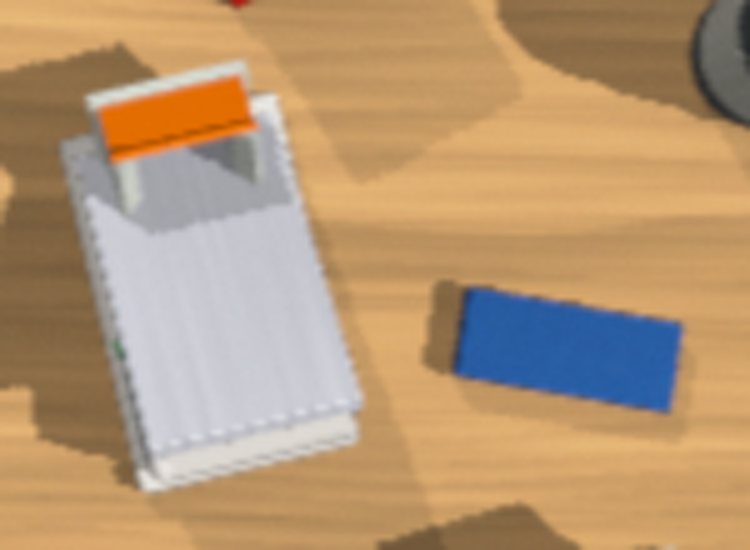

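View pics/c2.png

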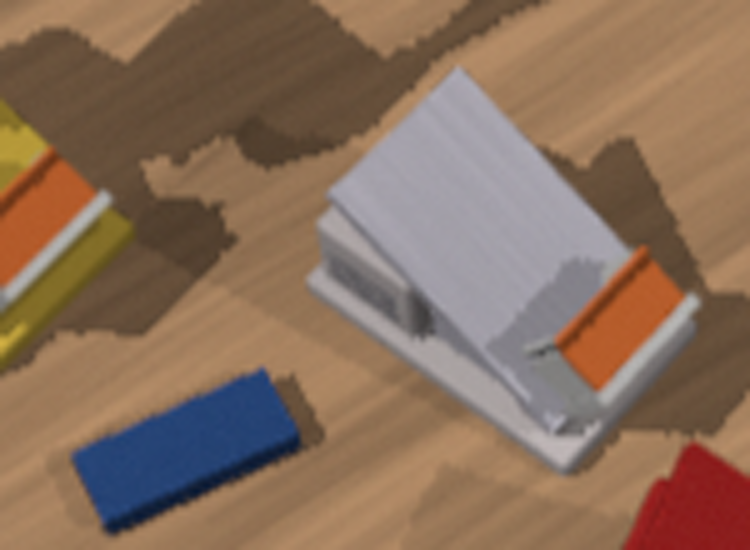

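View pics/c3.png

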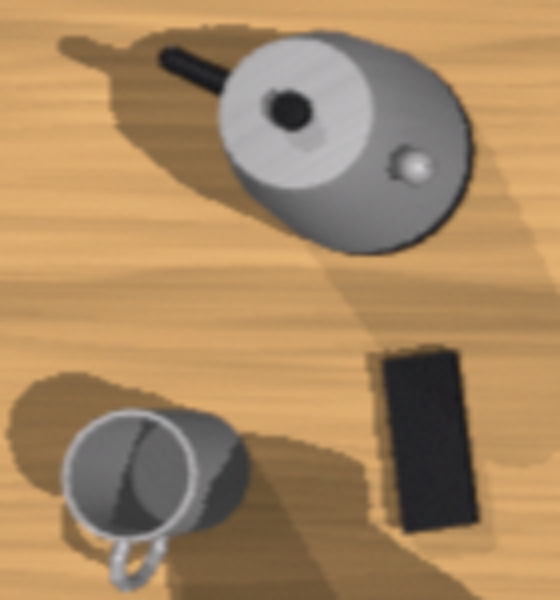

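```bash
python3 - <<'E'
from h import *
t=optics.capture("top");s=optics.capture("scene")
f=lambda x,y,x0,y0:((x+.5)/5-.5+x0,(y+.5)/5-.5+y0)
T={k:f(*v,290,200) for k,v in dict(A=(152,447),B=(361,404),H1=(112,162),H2=(258,131),F1=(100,107),F2=(246,77)).items()}
S={k:f(*v,200,200) for k,v in dict(A=(459,67),B=(329,193),H1=(642,250),H2=(553,346)).items()}
def ref(c,p):
    g=cv2.cvtColor(c["color"],cv2.COLOR_BGR2GRAY);q=np.array([[p]],np.float32)
    return cv2.cornerSubPix(g,q,(2,2),(-1,-1),(cv2.TERM_CRITERIA_EPS+cv2.TERM_CRITERIA_COUNT,30,.01))[0,0]
R={}
for k in S:
    a,b=ref(t,T[k]),ref(s,S[k]); p,e=tri(t,a,s,b); p0,e0=tri(t,T[k],s,S[k])
    print(k,np.round(T[k],1),a,np.round(S[k],1),b,p.round(1),round(e,1),'raw',p0.round(1),round(e0,1));R[k]=p
    print('  onz129',onz(t,T[k],129).round(1),onz(s,S[k],129).round(1))
    zz=57.5-0  # 
print(onz(t,T['A'],129)-onz(t,T['B'],129))
# hood lip: x=-22,z=54 -> world height
import math
zl=70-22*.5+54*math.cos(math.pi/6); print('lip z',zl)
for k in('H1','H2'):print(k,onz(t,T[k],zl).round(1),onz(s,S[k],zl).round(1))
print('cams',ray(t,(0,0))[0],ray(s,(0,0))[0])
E
```

```text
A [320. 289.] [320. 289.] [291.4 213. ] [291.4 213. ] [426.4 -15.9 127.3] 0.4 raw [426.4 -15.9 127.3] 0.4
  onz129 [426.3 -16.  129. ] [427.6 -16.4 129. ]
B [361.8 280.4] [361.8 280.4] [265.4 238.2] [265.17468 237.64952] [ 449.8 -120.6  123. ] 0.3 raw [ 449.9 -120.6  120.5] 1.0
  onz129 [ 449.8 -120.   129. ] [ 455.3 -122.7  129. ]
H1 [312. 232.] [312.898  231.1386] [328.  249.6] [327.34814 250.7036 ] [573.1   3.7  96. ] 1.4 raw [571.1   6.6  96.5] 0.1
  onz129 [568.2   7.  129. ] [587.   -5.9 129. ]
H2 [341.2 225.8] [341.2 225.8] [310.2 268.8] [310.2 268.8] [589.6 -68.6  92.6] 0.8 raw [589.6 -68.6  92.6] 0.8
  onz129 [585.5 -66.2 129. ] [607. -80. 129.]
[-23.46264508 103.94129172   0.        ]
lip z 105.76537180435969
H1 [570.3   6.7 105.8] [575.6   3.  105.8]
H2 [588.  -68.  105.8] [596.  -72.5 105.8]
cams [ 465.00736442   20.30131317 1267.36400794] [1181.49060756 -473.10510088 1348.02383872]
```

```bash
python3 - <<'E'
from h import *
t=optics.capture("top")
I=t["color"]
a=cv2.resize(I[270:302,310:350],None,fx=10,fy=10,interpolation=cv2.INTER_NEAREST)
b=cv2.resize(I[265:297,335:375],None,fx=10,fy=10,interpolation=cv2.INTER_NEAREST)
c=cv2.resize(I[208:248,300:350],None,fx=8,fy=8,interpolation=cv2.INTER_NEAREST)
cv2.imwrite("pics/z1.png",np.hstack([a,b])); cv2.imwrite("pics/z2.png",c)
E
```

```text
(no output)
```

View pics/z1.png

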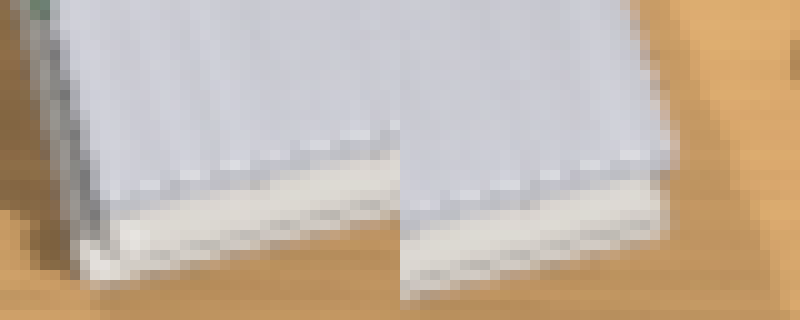

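View pics/z2.png

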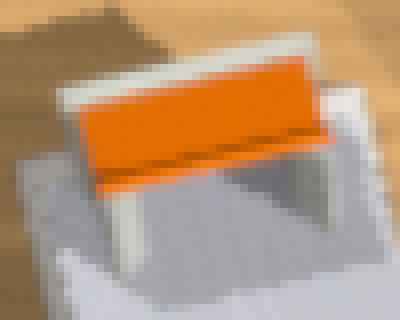

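```bash
python3 - <<'E'
from h import *
t=optics.capture("top");s=optics.capture("scene")
zl=70-22*.5+54*np.cos(np.pi/6)
A=onz(t,(319.7,289.9),129);B=onz(t,(362.3,280.2),129);H1=onz(t,(311.6,231.2),zl);H2=onz(t,(341.4,224.6),zl)
As=onz(s,(291.4,213),129);Bs=onz(s,(265.3,238),129)
for n,a,b in(("hi",A,B),("hood",H1,H2),("hi_s",As,Bs)):
    d=a-b;print(n,a.round(1),b.round(1),np.linalg.norm(d).round(1),np.degrees(np.arctan2(-d[0],d[1])).round(2),((a+b)/2).round(1))
m=(A+B)/2;h=(H1+H2)/2;d=h-m
print(d,np.degrees(np.arctan2(d[1],d[0])), 'expected len',118*.866-(-22*.866-54*.5))
# hood orange mask scene
for n,c,r in(("top",t,(300,208,350,248)),("scene",s,(300,240,345,285))):
    hsv=cv2.cvtColor(c["color"],cv2.COLOR_BGR2HSV);k=big(cv2.inRange(hsv,(5,180,120),(18,255,255)),r)
    bx=cv2.boxPoints(cv2.minAreaRect(k));print(n,bx.round(1).tolist(),np.array([onz(c,p,zl)[:2] for p in bx]).round(1).tolist())
E
```

```text
hi [424.1 -15.3 129. ] [ 450.3 -121.2  129. ] 109.1 13.91 [437.2 -68.3 129. ]
hood [572.3   7.8 105.8] [591.1 -68.4 105.8] 78.5 13.86 [581.7 -30.3 105.8]
hi_s [427.6 -16.4 129. ] [ 454.6 -122.5  129. ] 109.5 14.29 [441.1 -69.4 129. ]
[144.53856853  37.94576414 -23.2346282 ] 14.709931886625062 expected len 148.24
top [[309.6000061035156, 221.5], [337.70001220703125, 215.0], [340.1000061035156, 225.39999389648438], [312.0, 231.8000030517578]] [[597.3, 13.3], [615.7, -58.4], [589.1, -65.1], [570.7, 6.6]]
scene [[310.29998779296875, 268.79998779296875], [328.0, 250.0], [336.79998779296875, 258.20001220703125], [319.1000061035156, 277.1000061035156]] [[596.3, -72.4], [576.5, 2.2], [612.2, 5.7], [630.9, -68.3]]
```

```bash
python3 - <<'E'
from h import *
from scipy.spatial.transform import Rotation as Ro
o=monitor.get_obs();R=Ro.from_euler('xyz',o["tcp_rot"]).as_matrix();print(R.round(4));print(o["tool_pos"])
E
```

```text
[[-0.000e+00  9.554e-01  2.953e-01]
 [ 1.000e-04  2.953e-01 -9.554e-01]
 [-1.000e+00  0.000e+00 -1.000e-04]]
[ 155.05987826 -501.54006226  226.6611867 ]
```

```bash
cat > go.py <<'E'
# usage: go.py x y z [heading of tool y deg] : remaining shift in tool axes
import sys,numpy as np
from h import *
from scipy.spatial.transform import Rotation as Ro
o=monitor.get_obs();R=Ro.from_euler('xyz',o["tcp_rot"]).as_matrix();p=o["tool_pos"]
hd=np.degrees(np.arctan2(R[1,1],R[0,1]))
print("t",round(o["time"],2),"p",p.round(1),"hd",hd.round(2),"tilt",R[2,:].round(4),"q",o["joint_positions"].round(2),"F",o["contact_force"].round(1),"M",o["moment"].round(2),"w",round(o["grip_width"],1))
if len(sys.argv)>3:
    d=R.T@(np.array([float(v) for v in sys.argv[1:4]])-p);print("shift mm",d.round(1),"rows",np.linalg.norm(d)/41.7)
    if len(sys.argv)>4: print("turn",round(hd-float(sys.argv[4]),2))
E
python3 go.py 450 -250 226 9.5; python3 go.py 430 50 226;
```

```text
t 0.45 p [ 155.1 -501.5  226.7] hd 17.18 tilt [-1.e+00  0.e+00 -1.e-04] q [-1.42  0.34  1.52  0.    1.28 -0.15] F [-0.2 -0.1 -0.2] M [ 0.   -0.01 -0.02] w 91.7
shift mm [   0.7  356.1 -153.2] rows 9.295853537772249
turn 7.68
t 0.45 p [ 155.1 -501.5  226.7] hd 17.18 tilt [-1.e+00  0.e+00 -1.e-04] q [-1.42  0.34  1.52  0.    1.28 -0.15] F [-0.2 -0.1 -0.2] M [ 0.   -0.01 -0.02] w 91.7
shift mm [   0.7  425.6 -445.8] rows 14.778661648283338
```

Call:
send_rows(
  commands=[
    [[0,0.036,-0.015,0,0.0918],[0,0.036,-0.015,0,0.0918],[0,0.036,-0.015,0,0.0918],[0,0.036,-0.015,0,0.0918],[0,0.036,-0.015,0,0.0918],[0,0.036,-0.015,0,0.0918],[0,0.036,-0.015,0,0.0918],[0,0.036,-0.015,0,0.0918],[0,0.036,-0.015,3,0.0918],[0,0.036,-0.015,4,0.0918]],
  ],
)

```text
time: 1.28
tool_pos: [463.3, -249.8, 226.1]
tcp_rot: [-0.173, 1.566, -1.583]
contact_force: [0.5, -0.9, 1.6]
grip_width: 91.7
```

```bash
python3 go.py 430 50 226 9.5
```

```text
t 1.28 p [ 463.3 -249.8  226.1] hd 9.2 tilt [-1.0e+00 -8.0e-04  4.5e-03] q [-0.64  0.34  1.52 -0.    1.27  0.77] F [ 0.5 -0.9  1.6] M [-0.06 -0.04 -0.08] w 91.7
shift mm [  -1.2   15.1 -301.3] rows 7.2345423533178685
turn -0.3
```

Call:
send_rows(
  commands=[
    [[0,0.002,-0.038,0,0.0918],[0,0.002,-0.038,0,0.0918],[0,0.002,-0.038,0,0.0918],[0,0.002,-0.038,0,0.0918],[0,0.002,-0.038,0,0.0918],[0,0.002,-0.038,0,0.0918],[0,0.002,-0.038,0,0.0918],[0,0.002,-0.038,0,0.0918],[0,0.006,-0.038,0,0.0918],[0,0.006,-0.038,0,0.0918]],
  ],
)

```text
time: 2.12
tool_pos: [433.5, 145.7, 223.0]
tcp_rot: [0.612, 1.564, -0.803]
contact_force: [1.0, 0.4, 0.6]
grip_width: 91.6
```

```bash
python3 go.py 426 311.5 100 9.5
```

```text
t 2.12 p [433.5 145.7 223. ] hd 8.96 tilt [-1.      0.0037  0.0053] q [ 0.16  0.22  1.71 -0.01  1.21  1.58] F [1.  0.4 0.6] M [ 0.02 -0.02  0.07] w 91.6
shift mm [ 122.1   17.9 -165.6] rows 4.954288226501576
turn -0.54
```

Call:
send_rows(
  commands=[
    [[0,0.003,-0.033,0,0.0918],[0,0.003,-0.033,0,0.0918],[0.01,0.004,-0.033,0,0.0918],[0.02,0.004,-0.033,-0.5,0.0918],[0.03,0.004,-0.033,0,0.0918],[0.03,0,0,0,0.0918],[0.03,0,0,0,0.0918],[0,0,0,0,0.0918]],
  ],
)

```text
time: 2.78
tool_pos: [424.8, 327.0, 103.8]
tcp_rot: [1.555, 1.555, 0.161]
contact_force: [-0.5, -1.2, -0.5]
grip_width: 91.9
```

```bash
python3 go.py 426 311.5 3 9.5; python3 - <<'E'
from h import *
t=optics.capture("top")
cv2.imwrite("pics/d1.png",cv2.resize(t["color"][220:340,130:290],None,fx=5,fy=5))
s=optics.capture("scene")
cv2.imwrite("pics/d1s.png",cv2.resize(s["color"][100:260,280:480],None,fx=4,fy=4))
E
```

```text
t 2.78 p [424.8 327.  103.8] hd 10.1 tilt [-9.999e-01  1.590e-02  2.000e-04] q [ 0.52  0.48  1.67 -0.01  0.97  1.91] F [-0.5 -1.2 -0.5] M [-0.11  0.06 -0.  ] w 91.9
shift mm [100.8  -3.2  15.4] rows 2.4456516020494408
turn 0.6
```

View pics/d1.png

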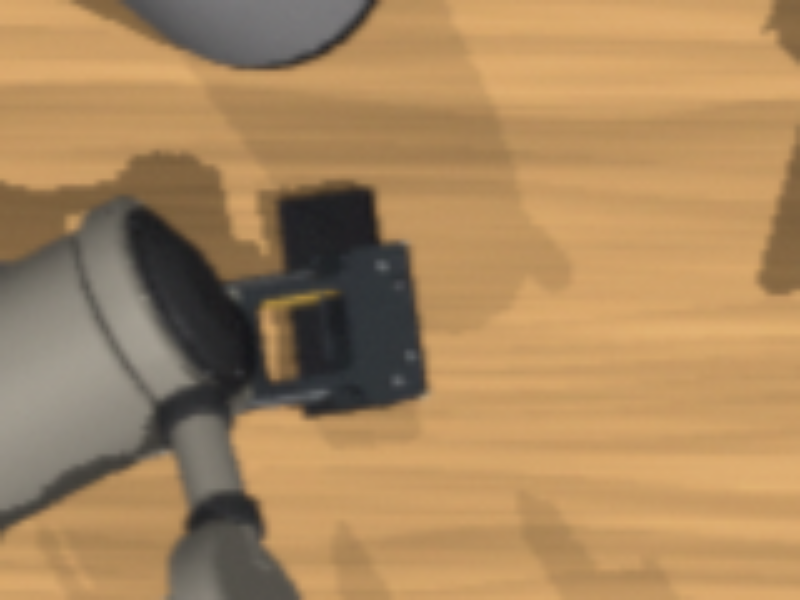

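View pics/d1s.png

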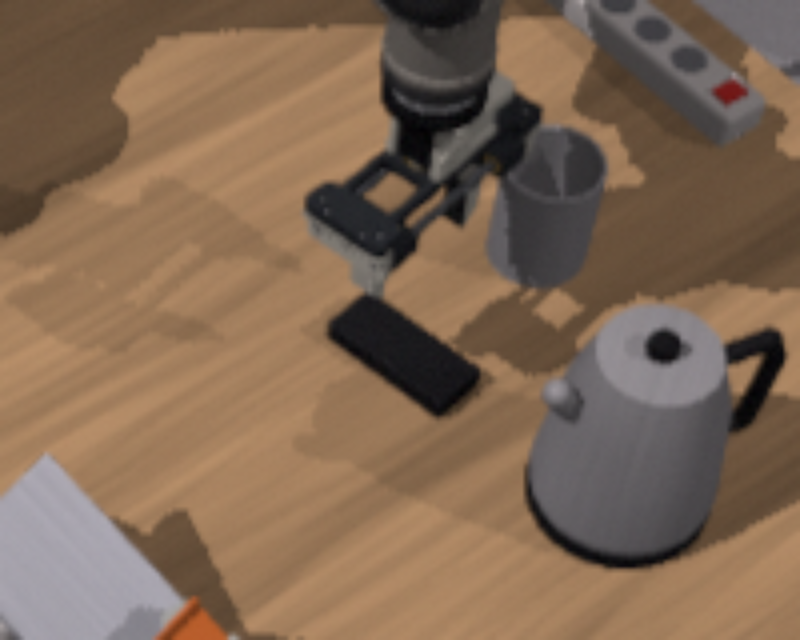

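```bash
python3 - <<'E'
from h import *
t=optics.capture("top")
print(onz(t,(122.5,288.7),105),onz(t,(119,171+27.5),188))
E
```

```text
[416.14491365 480.28524889 105.        ] [632.02837796 467.10836431 188.        ]
```

Call:
send_rows(
  commands=[
    [[0,-0.003,0.015,0.6,0.0918],[0.03,0,0,0,0.0918],[0.03,0,0,0,0.0918],[0.02,0,0,0,0.0918],[0,0,0,0,0.0918]],
  ],
)

```text
time: 3.35
tool_pos: [441.2, 315.0, 42.3]
tcp_rot: [1.792, 1.517, 0.38]
contact_force: [-0.9, -0.1, 0.3]
grip_width: 92.2
```

```bash
python3 go.py 426 311.5 3 9.5
```

```text
t 3.35 p [441.2 315.   42.3] hd 9.11 tilt [-0.9986  0.052  -0.0117] q [ 0.48  0.57  1.75 -0.01  0.78  1.9 ] F [-0.9 -0.1  0.3] M [-0.07  0.1   0.05] w 92.2
shift mm [ 38.5 -17.6   1.5] rows 1.0147805109970434
turn -0.39
```

Call:
send_rows(
  commands=[
    [[-0.02,0,0,0,0.0918],[-0.02,0,0,0,0.0918],[-0.02,0,0,0,0.0918],[0,0,0,0,0.0918]],
  ],
)

```text
time: 3.68
tool_pos: [442.2, 313.3, 113.2]
tcp_rot: [1.801, 1.509, 0.386]
contact_force: [0.3, 0.1, 0.7]
grip_width: 91.9
```

```bash
python3 go.py 426 311.5 3 9.5
```

```text
t 3.68 p [442.2 313.3 113.2] hd 8.88 tilt [-0.9981  0.0602 -0.0141] q [ 0.48  0.46  1.69 -0.01  0.93  1.9 ] F [0.3 0.1 0.7] M [-0.    0.    0.01] w 91.9
shift mm [109.  -22.9   0.8] rows 2.670473344044424
turn -0.62
```

Call:
send_rows(
  commands=[
    [[0,0,0,0,0.0918],[0,0,0,0,0.0918]],
  ],
)

```text
time: 3.85
tool_pos: [444.6, 313.7, 118.4]
tcp_rot: [1.812, 1.5, 0.396]
contact_force: [0.2, 0.2, -0.5]
grip_width: 91.7
```

```bash
python3 go.py 426 311.5 3 9.5
```

```text
t 3.85 p [444.6 313.7 118.4] hd 8.8 tilt [-0.9975  0.0687 -0.0169] q [ 0.48  0.45  1.68 -0.01  0.93  1.9 ] F [ 0.2  0.2 -0.5] M [-0.01  0.08  0.01] w 91.7
shift mm [113.8 -26.6   1.3] rows 2.8028898392185093
turn -0.7
```

Call:
send_rows(
  commands=[
    [[0,-0.01,0,0,0.0918],[0,-0.01,0,0,0.0918]],
  ],
)

```text
time: 4.02
tool_pos: [425.7, 310.5, 117.8]
tcp_rot: [1.814, 1.497, 0.396]
contact_force: [-0.3, 0.5, -0.5]
grip_width: 91.5
```

```bash
python3 go.py 426 311.5 3 9.5
```

```text
t 4.02 p [425.7 310.5 117.8] hd 8.71 tilt [-0.9973  0.0716 -0.0178] q [ 0.49  0.42  1.73 -0.01  0.91  1.91] F [-0.3  0.5 -0.5] M [-0.01  0.06 -0.  ] w 91.5
shift mm [114.5  -7.7   1.1] rows 2.7533902697314345
turn -0.79
```

Call:
send_rows(
  commands=[
    [[0,0,0,0,0.0918],[0,0,0,0,0.0918],[0,0,0,0,0.0918],[0,0,0,0,0.0918]],
  ],
)

```text
time: 4.35
tool_pos: [421.1, 309.4, 115.8]
tcp_rot: [1.807, 1.504, 0.391]
contact_force: [0.4, 0.7, 0.3]
grip_width: 92.3
```

```bash
python3 go.py 426 311.5 3 9.5
```

```text
t 4.35 p [421.1 309.4 115.8] hd 8.8 tilt [-0.9977  0.0653 -0.0157] q [ 0.49  0.42  1.74 -0.01  0.91  1.91] F [0.4 0.7 0.3] M [0.   0.06 0.04] w 92.3
shift mm [112.9  -2.2   0.4] rows 2.7076949794988345
turn -0.7
```

Call:
send_rows(
  commands=[
    [[0,0,0,0,0.0918],[0,0,0,0,0.0918],[0,0,0,0,0.0918],[0,0,0,0,0.0918]],
  ],
)

```text
time: 4.68
tool_pos: [421.3, 309.4, 114.9]
tcp_rot: [1.805, 1.505, 0.388]
contact_force: [-0.5, -0.5, -0.1]
grip_width: 92.0
```

```bash
python3 go.py 426 311.5 3 9.5
```

```text
t 4.68 p [421.3 309.4 114.9] hd 8.8 tilt [-0.9978  0.0642 -0.0153] q [ 0.49  0.42  1.74 -0.01  0.91  1.91] F [-0.5 -0.5 -0.1] M [-0.    0.1   0.06] w 92.0
shift mm [112.   -2.2   0.4] rows 2.687380856782572
turn -0.7
```

Call:
send_rows(
  commands=[
    [[0.015,0,0,-0.7,0.0918],[0.015,0,0,0,0.0918],[0.015,0,0,0,0.0918],[0.015,0,0,0,0.0918],[0.012,0,0,0,0.0918],[0.01,0,0,0,0.0918],[0.005,0,0,0,0.0918],[0,0,0,0,0.0918]],
  ],
)

```text
time: 5.35
tool_pos: [429.4, 312.7, 25.5]
tcp_rot: [1.799, 1.5, 0.395]
contact_force: [-0.1, -0.4, -0.4]
grip_width: 91.8
```

```bash
python3 go.py 426 311.5 3 9.5
```

```text
t 5.35 p [429.4 312.7  25.5] hd 9.5 tilt [-0.9975  0.0691 -0.0161] q [ 0.49  0.57  1.8  -0.01  0.7   1.9 ] F [-0.1 -0.4 -0.4] M [-0.01  0.05 -0.04] w 91.8
shift mm [22.2 -5.1  1. ] rows 0.5473875023148227
turn 0.0
```

Call:
send_rows(
  commands=[
    [[0.007,-0.003,0.001,0,0.0918],[0.006,-0.002,0,0,0.0918],[0.004,0,0,0,0.0918],[0.001,0,0,0,0.0918],[0,0,0,0,0.0918]],
  ],
)

```text
time: 5.77
tool_pos: [426.3, 311.7, 6.9]
tcp_rot: [1.802, 1.497, 0.398]
contact_force: [0.0, -0.5, 0.1]
grip_width: 91.7
```

```bash
python3 go.py 426 311.5 3 9.5
```

```text
t 5.77 p [426.3 311.7   6.9] hd 9.5 tilt [-0.9973  0.0715 -0.0169] q [ 0.49  0.6   1.83 -0.01  0.64  1.9 ] F [ 0.  -0.5  0.1] M [ 0.02  0.07 -0.02] w 91.7
shift mm [ 3.8 -0.6  0.2] rows 0.09347832957307624
turn -0.0
```

Call:
send_rows(
  commands=[
    [[0,0,0,0,0],[0,0,0,0,0],[0,0,0,0,0],[0,0,0,0,0],[0,0,0,0,0],[0,0,0,0,0]],
  ],
)

```text
time: 6.27
tool_pos: [427.2, 312.2, 8.1]
tcp_rot: [1.805, 1.495, 0.401]
contact_force: [0.2, -0.1, 0.2]
grip_width: 56.4
```

```bash
python3 go.py 426 311.5 3 9.5
```

```text
t 6.27 p [427.2 312.2   8.1] hd 9.5 tilt [-0.9971  0.074  -0.0177] q [ 0.49  0.6   1.83 -0.01  0.64  1.9 ] F [ 0.2 -0.1  0.2] M [-0.    0.04 -0.01] w 56.4
shift mm [ 5.  -1.6  0.6] rows 0.12730706913372106
turn 0.0
```

Call:
send_rows(
  commands=[
    [[0,0,0,0,0],[0,0,0,0,0],[0,0,0,0,0]],
  ],
)

```text
time: 6.52
tool_pos: [427.2, 312.3, 8.2]
tcp_rot: [1.806, 1.494, 0.402]
contact_force: [-0.1, -0.4, 0.5]
grip_width: 49.6
```

```bash
python3 go.py 426 311.5 100 14.2;
```

```text
t 6.52 p [427.2 312.3   8.2] hd 9.5 tilt [-0.9971  0.0743 -0.0178] q [ 0.49  0.6   1.83 -0.01  0.64  1.9 ] F [-0.1 -0.4  0.5] M [-0.02  0.    0.02] w 49.6
shift mm [-91.6   5.5  -1. ] rows 2.2012603111659437
turn -4.7
```

Call:
send_rows(
  commands=[
    [[-0.015,0,0,0,0],[-0.02,0,0,-2,0],[-0.02,0,0,-2.7,0],[-0.02,0,0,0,0],[-0.02,0,0,0,0],[-0.02,0,0,0,0],[-0.02,0,0,0,0],[-0.02,0,0,0,0],[-0.01,0,0,0,0],[0,0,0,0,0]],
  ],
)

```text
time: 7.35
tool_pos: [410.4, 304.5, 174.6]
tcp_rot: [1.695, 1.512, 0.376]
contact_force: [0.7, 0.5, -3.1]
grip_width: 49.3
```

```bash
python3 go.py 494.4 -55 190 14.2;
```

```text
t 7.35 p [410.4 304.5 174.6] hd 14.45 tilt [-0.9983  0.0581 -0.0072] q [ 0.49  0.34  1.69 -0.01  1.06  1.81] F [ 0.7  0.5 -3.1] M [ 0.02  0.13 -0.05] w 49.3
shift mm [-18.5  -7.5 369. ] rows 8.861191400641903
turn 0.25
```

Call:
send_rows(
  commands=[
    [[-0.004,0,0.015,0,0],[-0.003,0,0.03,0,0],[-0.002,0,0.036,0,0],[-0.002,0,0.038,0,0],[-0.002,0,0.038,0,0],[-0.002,0,0.038,0,0],[-0.002,0,0.038,0,0],[-0.002,0,0.038,0,0],[0,0,0.036,0,0],[0,0,0.025,0,0]],
  ],
)

```text
time: 8.18
tool_pos: [489.5, -26.2, 181.3]
tcp_rot: [1.827, 1.525, 0.52]
contact_force: [0.4, 0.9, -2.8]
grip_width: 49.6
```

```bash
python3 go.py 494.4 -55 170 14.2;
```

```text
t 8.18 p [489.5 -26.2 181.3] hd 15.1 tilt [-0.999   0.0443 -0.0116] q [-0.23  0.3   1.72  0.04  1.09  1.06] F [ 0.4  0.9 -2.8] M [-0.06  0.05 -0.02] w 49.6
shift mm [10.9 -3.2 29.2] rows 0.7505484641843215
turn 0.9
```

Call:
send_rows(
  commands=[
    [[0,-0.001,0.012,0.5,0],[0,-0.001,0.008,0.4,0],[0,0,0.004,0,0],[0,0,0,0,0],[0,0,0,0,0]],
  ],
)

```text
time: 8.6
tool_pos: [492.2, -56.0, 175.8]
tcp_rot: [1.973, 1.531, 0.642]
contact_force: [-0.2, -0.5, -3.6]
grip_width: 49.4
```

```bash
python3 go.py 494.4 -55 136 14.2;python3 - <<'E'
from h import *
t=optics.capture("top")
cv2.imwrite("pics/e1.png",cv2.resize(t["color"][200:320,270:430],None,fx=5,fy=5))
s=optics.capture("scene")
cv2.imwrite("pics/e1s.png",cv2.resize(s["color"][180:300,210:370],None,fx=5,fy=5))
E
```

```text
t 8.6 p [492.2 -56.  175.8] hd 13.72 tilt [-0.9992  0.0364 -0.0155] q [-0.29  0.32  1.71  0.04  1.09  1.03] F [-0.2 -0.5 -3.6] M [-0.04  0.13 -0.04] w 49.4
shift mm [39.8  1.   0.2] rows 0.9556784019347097
turn -0.48
```

View pics/e1.png

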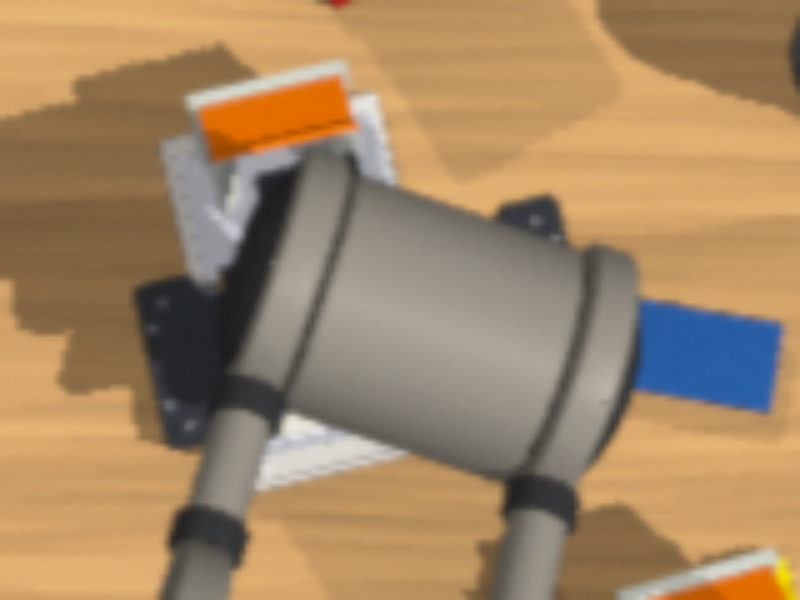

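View pics/e1s.png

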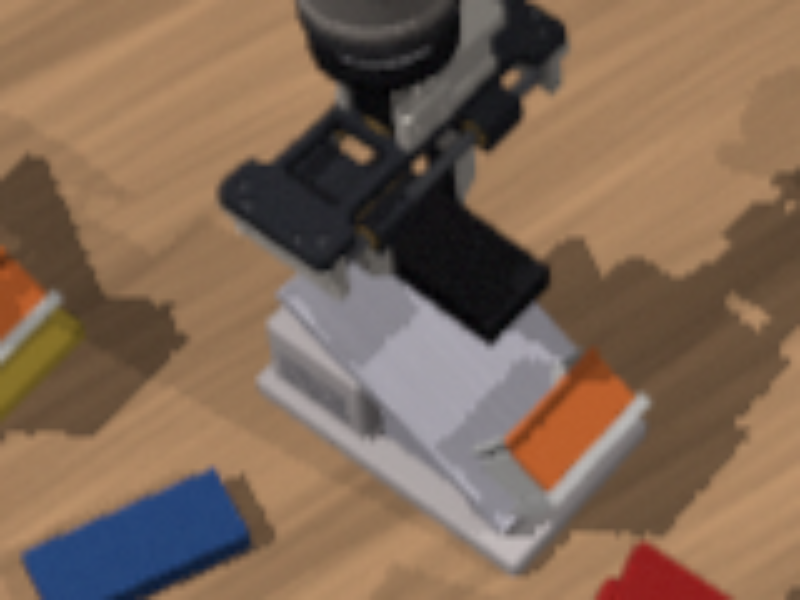

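Call:
send_rows(
  commands=[
    [[0.008,0,0,-0.5,0],[0.01,0,0,0,0],[0.01,0,0,0,0],[0.005,0,0,0,0],[0.003,0,0,0,0],[0,0,0,0,0]],
  ],
)

```text
time: 9.2
tool_pos: [493.2, -49.9, 137.8]
tcp_rot: [1.936, 1.53, 0.625]
contact_force: [-0.9, -0.4, -2.9]
grip_width: 49.8
```

```bash
python3 go.py 494.4 -55 131 14.2
```

```text
t 9.2 p [493.2 -49.9 137.8] hd 14.84 tilt [-0.9992  0.0385 -0.0147] q [-0.28  0.37  1.76  0.04  0.99  1.01] F [-0.9 -0.4 -2.9] M [-0.    0.11 -0.04] w 49.8
shift mm [ 6.7 -0.4  5.3] rows 0.20486964319135584
turn 0.64
```

Call:
send_rows(
  commands=[
    [[0.001,0,0.002,0.3,0],[0.001,0,0.002,0,0],[0.001,0,0,0,0],[0,0,0,0,0]],
  ],
)

```text
time: 9.53
tool_pos: [495.1, -53.7, 135.3]
tcp_rot: [1.911, 1.529, 0.595]
contact_force: [-0.6, -0.0, -3.1]
grip_width: 49.8
```

```bash
python3 go.py 494.4 -55 131 14.2
```

```text
t 9.53 p [495.1 -53.7 135.3] hd 14.58 tilt [-0.9991  0.0398 -0.0141] q [-0.28  0.37  1.76  0.04  0.98  1.01] F [-0.6 -0.  -3.1] M [-0.04  0.09 -0.01] w 49.8
shift mm [ 4.2 -1.1  1.2] rows 0.10790340867618471
turn 0.38
```

Now press down in small steps, watching the force.

Call:
send_rows(
  commands=[
    [[0.004,0,0.0005,0.2,0],[0.004,0,0.0005,0,0],[0.004,0,0,0,0]],
  ],
)

```text
time: 9.78
tool_pos: [497.3, -54.9, 124.2]
tcp_rot: [1.845, 1.525, 0.525]
contact_force: [0.8, 2.9, 2.0]
grip_width: 49.5
```

```bash
python3 go.py 494.4 -55 105 14.2
```

```text
t 9.78 p [497.3 -54.9 124.2] hd 14.32 tilt [-0.999   0.044  -0.0124] q [-0.28  0.39  1.77  0.04  0.95  1.01] F [0.8 2.9 2. ] M [ 0.27  0.01 -0.04] w 49.5
shift mm [19.1 -3.7 -0.4] rows 0.46597928377937087
turn 0.12
```

Call:
send_rows(
  commands=[
    [[0.005,0,0,0,0],[0.005,-0.001,0,0,0],[0.004,-0.001,0,0,0]],
  ],
)

```text
time: 10.03
tool_pos: [498.0, -54.8, 110.2]
tcp_rot: [1.795, 1.52, 0.474]
contact_force: [0.6, 2.1, 3.4]
grip_width: 49.7
```

```bash
python3 go.py 494.4 -55 105 14.2
```

```text
t 10.03 p [498.  -54.8 110.2] hd 14.3 tilt [-0.9987  0.0491 -0.0112] q [-0.28  0.41  1.79  0.04  0.91  1.01] F [0.6 2.1 3.4] M [ 0.25 -0.   -0.02] w 49.7
shift mm [ 5.1 -3.8 -0.6] rows 0.1521794486212653
turn 0.1
```

Call:
send_rows(
  commands=[
    [[0.003,-0.001,0,0,0],[0.003,0,0,0,0],[0.001,0,0,0,0]],
  ],
)

```text
time: 10.28
tool_pos: [499.3, -55.0, 105.1]
tcp_rot: [1.729, 1.515, 0.408]
contact_force: [-1.6, 0.8, 4.9]
grip_width: 49.7
```

```bash
python3 go.py 494.4 -55 105 14.2;python3 - <<'E'
from h import *
s=optics.capture("scene")
cv2.imwrite("pics/e2s.png",cv2.resize(s["color"][180:300,210:370],None,fx=5,fy=5))
E
```

```text
t 10.28 p [499.3 -55.  105.1] hd 14.32 tilt [-0.9985  0.0548 -0.0087] q [-0.29  0.41  1.79  0.05  0.89  1.01] F [-1.6  0.8  4.9] M [0.31 0.34 0.02] w 49.7
shift mm [-0.1 -4.8 -1.2] rows 0.11832373648260838
turn 0.12
```

View pics/e2s.png

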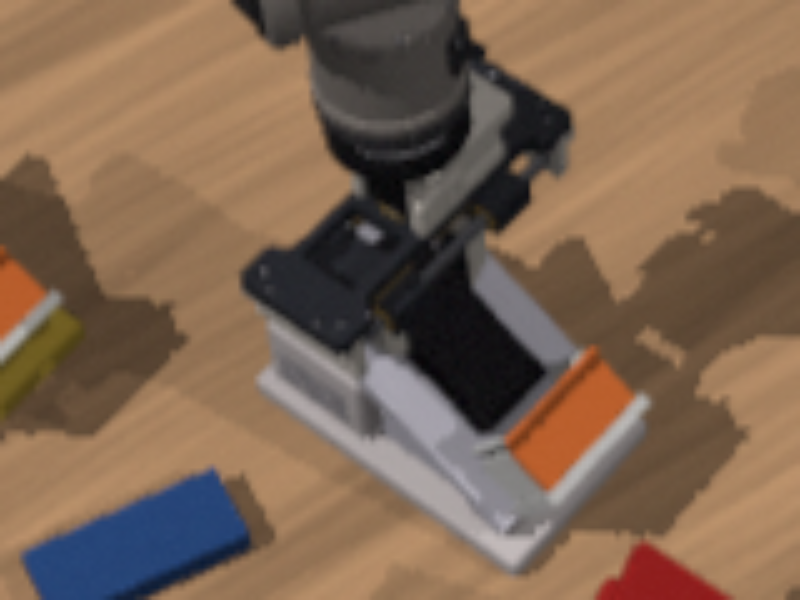

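```bash
cat >> h.py <<'E'
def plate(org=(538.5,-43.8),hd=14.2):
    th=np.radians(hd);ux=-np.array([np.cos(th),np.sin(th),0]) ;c,s_=np.cos(np.pi/6),.5
    X=c*ux+np.array([0,0,s_]); Z=-s_*ux+np.array([0,0,c]); Y=np.cross(Z,X)
    return np.c_[X,Y,Z],np.array([org[0],org[1],70.])
def inplate(c,uv,zp,P=None):
    M,o=P or plate(); a,d=ray(c,uv); a=M.T@(a-o);d=M.T@d
    return a+d*(zp-a[2])/d[2]
def pproj(c,p,P=None):
    M,o=P or plate(); return proj(c,M@np.array(p,float)+o)
E
python3 - <<'E'
from h import *
s=optics.capture("scene")
x0,y0,f=270,230,10
im=cv2.resize(s["color"][y0:y0+58,x0:x0+75],None,fx=f,fy=f,interpolation=cv2.INTER_CUBIC)
for p in [(-30,26.5,20),(-30,-26.5,20),(-20,33,20),(-20,-33,20),(-30,38.5,43),(-30,-38.5,43),(-22,38.5,54),(-22,-38.5,54),(-60,55,0),(-60,-55,0)]:
    u=(pproj(s,p)-[x0,y0]+.5)*f; cv2.circle(im,tuple(int(v) for v in u),4,(0,255,0) if p[2]==20 else (255,0,255),1)
cv2.imwrite("pics/e3.png",im)
print(plate()[0])
E
```

```text
[[-8.39564301e-01  2.45307386e-01  4.84722675e-01]
 [-2.12442428e-01 -9.69445350e-01  1.22653693e-01]
 [ 5.00000000e-01 -1.38777878e-17  8.66025404e-01]]
```

View pics/e3.png

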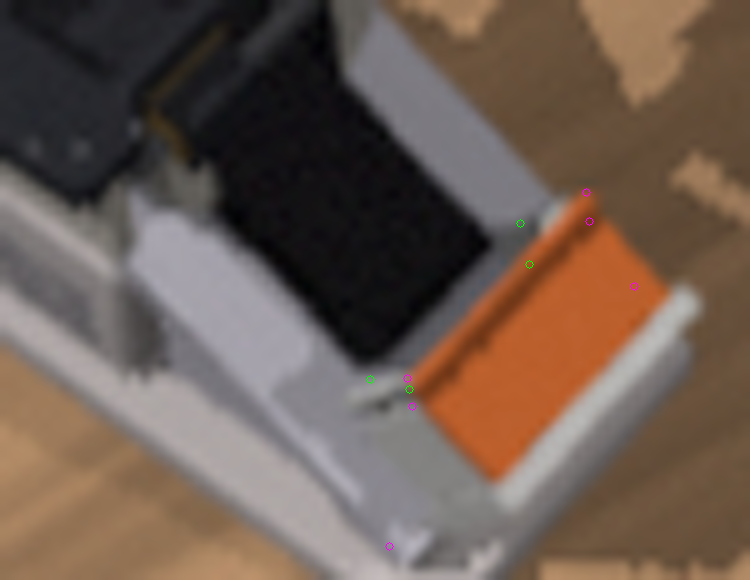

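```bash
python3 - <<'E'
from h import *
s=optics.capture("scene")
f=lambda a:((a[0]+.5)/10-.5+270,(a[1]+.5)/10-.5+230)
L=inplate(s,f((410,388)),54);R=inplate(s,f((598,193)),54)
print("lip",L,R,(L+R)/2)
for q in[(360,362),(491,243),(215,180),(340,72)]: print(inplate(s,f(q),20).round(1))
E
```

```text
lip [-24.37910622  39.78422495  54.        ] [-24.61582713 -41.17119789  54.        ] [-24.49746668  -0.69348647  54.        ]
[-14.7  31.7  20. ]
[-18. -22.  20.]
[49.7 26.6 20. ]
[ 46.4 -23.3  20. ]
```

Call:
send_rows(
  commands=[
    [[0,0,-0.001,-0.4,0],[0,0,-0.001,0,0],[0.001,0.003,0,0,0],[0.003,0.005,0,0,0],[0.003,0.005,0,0,0]],
  ],
)

```text
time: 10.85
tool_pos: [511.1, -50.5, 98.0]
tcp_rot: [1.706, 1.518, 0.392]
contact_force: [-1.2, -1.1, 2.7]
grip_width: 49.8
```

```bash
python3 go.py 510 -52 105 14.2;python3 - <<'E'
from h import *
M,o=plate();print("tcp in plate",(M.T@(monitor.get_obs()["tool_pos"]-o)).round(1))
s=optics.capture("scene")
x0,y0,f=270,230,10
im=cv2.resize(s["color"][y0:y0+58,x0:x0+75],None,fx=f,fy=f,interpolation=cv2.INTER_CUBIC)
cv2.imwrite("pics/e4.png",im)
E
```

```text
t 10.85 p [511.1 -50.5  98. ] hd 14.73 tilt [-0.9986  0.0527 -0.0072] q [-0.27  0.44  1.77  0.04  0.89  1.02] F [-1.2 -1.1  2.7] M [ 0.13  0.22 -0.04] w 49.8
shift mm [-7.1 -1.1  1.1] rows 0.17331946371622803
turn 0.53
tcp in plate [38.4 -0.2 10.2]
```

View pics/e4.png

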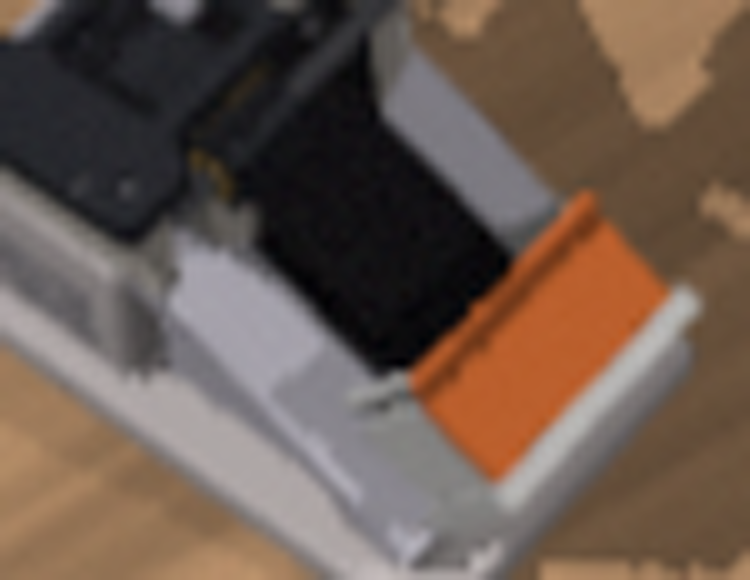

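Call:
send_rows(
  commands=[
    [[0,0,0,-0.2,0.0918],[0,0,0,0,0.0918],[0,0,0,0,0.0918],[0,0,0,0,0.0918],[0,0,0,0,0.0918],[0,0,0,0,0.0918],[-0.01,0,0,0,0.0918],[-0.015,0,0,0,0.0918],[-0.015,0,0,0,0.0918],[-0.01,-0.01,0,0,0.0918]],
  ],
)

```text
time: 11.73
tool_pos: [498.8, -53.1, 146.8]
tcp_rot: [1.794, 1.523, 0.485]
contact_force: [0.1, 0.6, -0.0]
grip_width: 91.5
```

```bash
python3 go.py 445 -66 165 14.2;python3 - <<'E'
from h import *
M,o=plate();print("tcp in plate",(M.T@(monitor.get_obs()["tool_pos"]-o)).round(1))
s=optics.capture("scene")
x0,y0,f=270,230,10
im=cv2.resize(s["color"][200:300,240:360],None,fx=6,fy=6,interpolation=cv2.INTER_CUBIC)
cv2.imwrite("pics/e5.png",im)
E
```

```text
t 11.73 p [498.8 -53.1 146.8] hd 15.0 tilt [-0.9988  0.0468 -0.0106] q [-0.28  0.36  1.74  0.04  1.01  1.01] F [ 0.1  0.6 -0. ] M [-0.05  0.04 -0.02] w 91.5
shift mm [-20.8 -54.4  -1.7] rows 1.3961459278359256
turn 0.8
tcp in plate [73.7 -0.7 46.1]
```

View pics/e5.png

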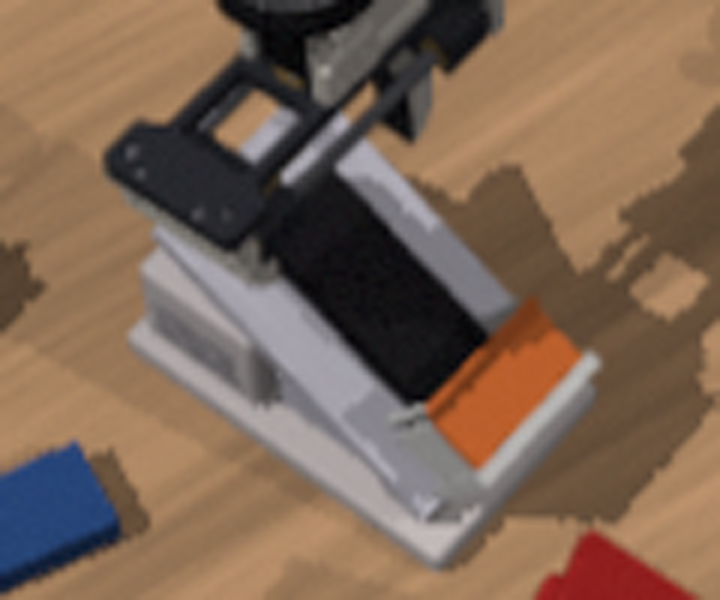

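Call:
send_rows(
  commands=[
    [[-0.01,-0.015,0,0.4,0],[-0.006,-0.018,0,0.4,0],[0,-0.012,-0.0,0,0],[0,-0.006,0,0,0],[0,0,0,0,0],[0,0,0,0,0],[0,0,0,0,0],[0,0,0,0,0],[0,0,0,0,0],[0,0,0,0,0]],
  ],
)

```text
time: 12.62
tool_pos: [448.0, -67.2, 165.2]
tcp_rot: [1.714, 1.518, 0.391]
contact_force: [-0.4, 0.5, -0.6]
grip_width: 29.6
```

```bash
python3 go.py 447 -66 135 14.2;python3 - <<'E'
from h import *
s=optics.capture("scene")
im=cv2.resize(s["color"][200:300,240:360],None,fx=6,fy=6,interpolation=cv2.INTER_CUBIC)
cv2.imwrite("pics/e6.png",im)
E
```

```text
t 12.62 p [448.  -67.2 165.2] hd 14.16 tilt [-0.9986  0.0523 -0.0075] q [-0.34  0.25  1.84  0.04  1.01  0.96] F [-0.4  0.5 -0.6] M [-0.04  0.05  0.01] w 29.6
shift mm [30.1 -2.3 -1.2] rows 0.725447405176199
turn -0.04
```

View pics/e6.png

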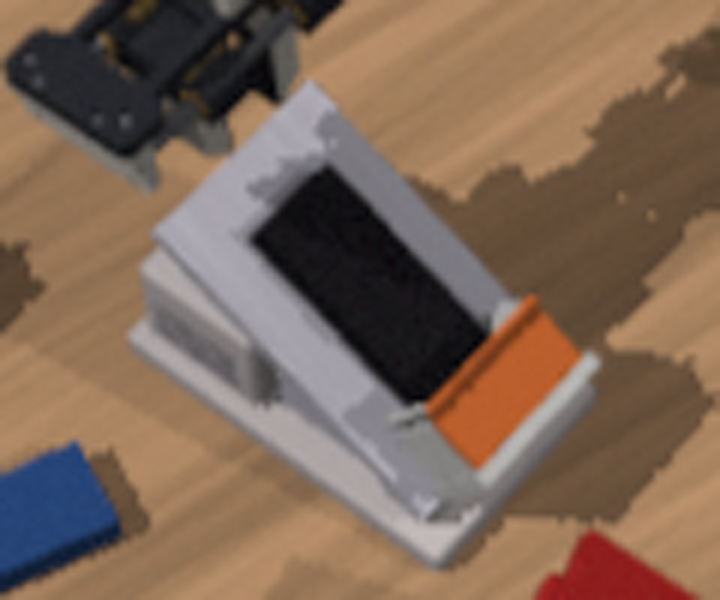

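```bash
python3 - <<'E'
from h import *
s=optics.capture("scene")
f=lambda a:((a[0]+.5)/6-.5+240,(a[1]+.5)/6-.5+200)
for q in[(250,238),(325,168),(491,330)]: print(inplate(s,f(q),20).round(1))
for q in[(154,233),(310,82)]: print(inplate(s,f(q),0).round(1))
E
```

```text
[85.  31.3 20. ]
[ 84.  -20.1  20. ]
[-25.1 -26.8  20. ]
[115.9  56.4   0. ]
[116.6 -53.2   0. ]
```

Call:
send_rows(
  commands=[
    [[0.008,0,0,0,0],[0.008,0,0,0,0],[0.006,0,0,0,0],[0.004,0,0,0,0],[0,0,0.001,0,0],[0,0,0,0,0]],
  ],
)

```text
time: 13.22
tool_pos: [449.1, -67.4, 135.3]
tcp_rot: [1.746, 1.52, 0.422]
contact_force: [0.1, -0.0, 0.0]
grip_width: 0.4
```

```bash
python3 go.py 447 -67 134 14.2
```

```text
t 13.22 p [449.1 -67.4 135.3] hd 14.17 tilt [-0.9987  0.0502 -0.0089] q [-0.34  0.3   1.88  0.04  0.93  0.95] F [ 0.1 -0.   0. ] M [-0.05  0.04 -0.02] w 0.4
shift mm [ 1.2 -2.  -0.9] rows 0.05998845776180681
turn -0.03
```

Call:
send_rows(
  commands=[
    [[0.002,0.003,0,0,0],[0.003,0.005,0,0,0],[0.003,0.005,0,0,0],[0.003,0.005,0,0,0],[0.003,0.005,0,0,0]],
  ],
)

```text
time: 13.63
tool_pos: [474.3, -61.4, 122.2]
tcp_rot: [1.723, 1.519, 0.399]
contact_force: [-0.2, -1.1, -0.1]
grip_width: 0.5
```

```bash
python3 go.py; python3 - <<'E'
from h import *
M,o=plate();print("tcp in plate",(M.T@(monitor.get_obs()["tool_pos"]-o)).round(1))
E
```

```text
t 13.63 p [474.3 -61.4 122.2] hd 14.12 tilt [-0.9986  0.0516 -0.0079] q [-0.31  0.35  1.84  0.04  0.91  0.99] F [-0.2 -1.1 -0.1] M [-0.05  0.11  0.03] w 0.5
tcp in plate [83.7  1.3 11.9]
```

Call:
send_rows(
  commands=[
    [[0.002,0.004,0,0,0],[0.002,0.004,0,0,0],[0.001,0.003,0,0,0]],
  ],
)

```text
time: 13.88
tool_pos: [487.0, -58.0, 116.7]
tcp_rot: [1.73, 1.519, 0.406]
contact_force: [-0.3, -0.1, 0.3]
grip_width: 0.3
```

```bash
python3 go.py; python3 - <<'E'
from h import *
M,o=plate();print("tcp in plate",(M.T@(monitor.get_obs()["tool_pos"]-o)).round(1))
s=optics.capture("scene")
im=cv2.resize(s["color"][200:300,240:360],None,fx=6,fy=6,interpolation=cv2.INTER_CUBIC)
cv2.imwrite("pics/e7.png",im)
E
```

```text
t 13.88 p [487.  -58.  116.7] hd 14.15 tilt [-0.9986  0.0513 -0.0082] q [-0.3   0.38  1.81  0.04  0.91  1.  ] F [-0.3 -0.1  0.3] M [-0.06  0.1   0.01] w 0.3
tcp in plate [69.6  1.1 13.7]
```

View pics/e7.png

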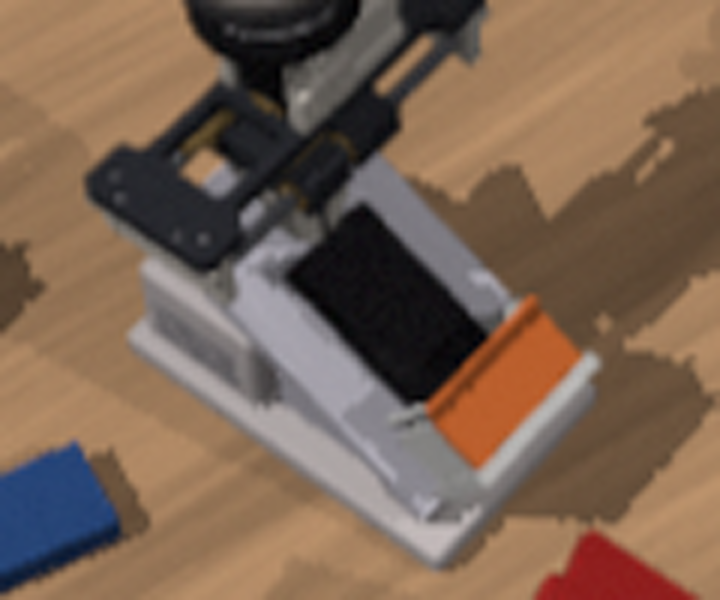

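Call:
send_rows(
  commands=[
    [[0.002,0.003,0,0,0],[0.002,0.003,0,0,0],[0.001,0.002,0,0,0]],
  ],
)

```text
time: 14.18
tool_pos: [490.3, -57.0, 114.3]
tcp_rot: [1.778, 1.531, 0.457]
contact_force: [-16.0, -3.3, 21.5]
grip_width: 0.6
```

```bash
python3 go.py; python3 - <<'E'
from h import *
M,o=plate();print("tcp in plate",(M.T@(monitor.get_obs()["tool_pos"]-o)).round(1))
E
```

```text
t 14.18 p [490.3 -57.  114.3] hd 14.34 tilt [-0.9992  0.0394 -0.0083] q [-0.29  0.39  1.8   0.03  0.92  1.01] F [-16.   -3.3  21.5] M [-0.6   2.29  0.05] w 0.6
tcp in plate [65.4  0.9 13.4]
```

Call:
send_rows(
  commands=[
    [[-0.003,-0.005,0,0,0],[-0.01,-0.005,0,0,0],[-0.02,-0.005,0,0,0],[-0.02,-0.015,0,0,0],[-0.02,-0.025,0,0,0],[-0.02,-0.025,0,0,0.09],[-0.01,-0.02,0,0,0.0918],[0,0,0,0,0.0918]],
  ],
)

```text
time: 14.85
tool_pos: [385.7, -84.3, 220.4]
tcp_rot: [1.725, 1.529, 0.406]
contact_force: [0.7, -0.3, -0.0]
grip_width: 16.4
```

```bash
python3 go.py; python3 - <<'E'
from h import *
s=optics.capture("scene");t=optics.capture("top")
im=cv2.resize(s["color"][205:285,255:345],None,fx=8,fy=8,interpolation=cv2.INTER_CUBIC)
cv2.imwrite("pics/e8.png",im)
cv2.imwrite("pics/e8t.png",cv2.resize(t["color"][205:305,290:390],None,fx=6,fy=6,interpolation=cv2.INTER_CUBIC))
E
```

```text
t 14.85 p [385.7 -84.3 220.4] hd 14.42 tilt [-0.9991  0.0409 -0.0063] q [-0.44  0.09  1.88  0.03  1.15  0.87] F [ 0.7 -0.3 -0. ] M [ 0.03 -0.01 -0.03] w 16.4
```

View pics/e8.png

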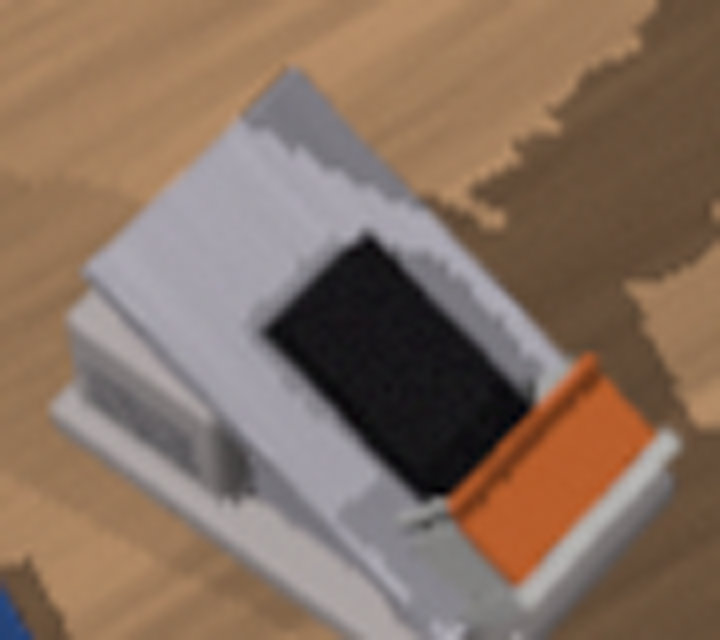

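View pics/e8t.png

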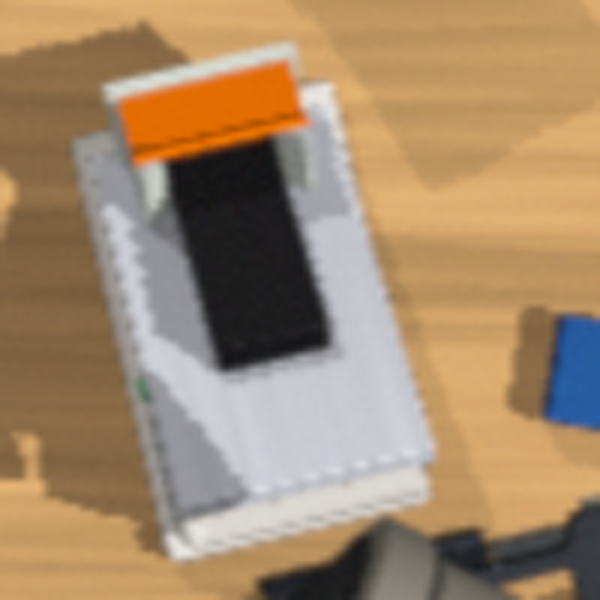

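```bash
python3 - <<'E'
from h import *
s=optics.capture("scene");t=optics.capture("top")
f=lambda a:((a[0]+.5)/8-.5+255,(a[1]+.5)/8-.5+205)
g=lambda a:((a[0]+.5)/6-.5+290,(a[1]+.5)/6-.5+205)
print("scene")
for q,z in[((262,330),20),((368,235),20),((530,402),20),((85,272),0),((292,66),0),((448,505),54),((597,352),54)]: print(inplate(s,f(q),z).round(1))
print("top")
for q,z in[((218,368),20),((331,346),20),((278,150),20),((170,170),20),((178,507),0),((437,452),0),((133,165),54),((308,125),54)]: print(inplate(t,g(q),z).round(1))
E
```

```text
scene
[60.4 31.3 20. ]
[ 58.  -22.3  20. ]
[-24.4 -24.9  20. ]
[115.7  56.8   0. ]
[117.8 -53.7   0. ]
[-23.1  38.4  54. ]
[-23.7 -41.4  54. ]
top
[ 68.6 -26.8  20. ]
[70.5 21.5 20. ]
[-32.7  23.1  20. ]
[-35.1 -25.2  20. ]
[117.5 -56.3   0. ]
[119.9  53.7   0. ]
[-18.5 -41.9  54. ]
[-18.5  34.9  54. ]
```

```bash
python3 - <<'E'
from h import *
t=optics.capture("top");g=cv2.GaussianBlur(cv2.cvtColor(t["color"],cv2.COLOR_BGR2GRAY),(3,3),0).astype(float)
h=t["color"][:,:,0].astype(float) # blue channel: plate vs wood
def edge(img,rows,xc,w=4,thr=None):
    pts=[]
    for r in rows:
        c=int(round(xc(r)));p=img[r,c-w:c+w+1];d=np.abs(np.diff(p));d[d<d.max()*.4]=0
        pts.append(((np.arange(len(d))+.5)@d/d.sum()+c-w,r))
    return np.array(pts)
f=lambda x,y:((x+.5)/6-.5+290,(y+.5)/6-.5+205)
def lin(a,b):
    (x1,y1),(x2,y2)=f(*a),f(*b);return lambda r:x1+(r-y1)*(x2-x1)/(y2-y1)
for n,img,rows,l,z in[("blkR",g,range(240,261),lin((278,150),(331,346)),20),("blkL",g,range(240,264),lin((170,170),(218,368)),20),("plR",h,range(236,277),lin((360,215),(432,440)),0)]:
    e=edge(img,rows,l); P=np.array([inplate(t,p,z) for p in e]); k=np.polyfit(P[:,0],P[:,1],1);r=P[:,1]-np.polyval(k,P[:,0])
    ok=abs(r)<2; k=np.polyfit(P[ok,0],P[ok,1],1); print(n,"slope",k[0].round(4),"y@0",k[1].round(1),"y@60",np.polyval(k,60).round(1),"rms",r.std().round(2))
E
```

```text
blkR slope 0.0135 y@0 22.5 y@60 23.3 rms 0.34
blkL slope 0.0159 y@0 -27.8 y@60 -26.8 rms 0.47
plR slope 0.0027 y@0 53.0 y@60 53.2 rms 0.35
```

```bash
python3 go.py 484 -237.5 150 81.5; python3 - <<'E'
from h import *
t=optics.capture("top")
cv2.imwrite("pics/b1.png",cv2.resize(t["color"][240:400,360:500],None,fx=4,fy=4))
for p,z in [((395,321),106),((430,313),106),((395,317),60),((430,309),60),((403,270),20)]: print(p,z,onz(t,p,z).round(0))
E
```

```text
t 15.1 p [388.  -83.7 217.7] hd 14.48 tilt [-0.9992  0.0387 -0.009 ] q [-0.43  0.1   1.88  0.03  1.15  0.87] F [ 0.3  0.4 -0.1] M [-0.01 -0.03  0.  ] w 35.6
shift mm [ 68.2  51.8 173.5] rows 4.6412293816731465
turn -67.02
(395, 321) 106 [ 349. -208.  106.]
(430, 313) 106 [ 371. -298.  106.]
(395, 317) 60 [ 355. -217.   60.]
(430, 309) 60 [ 377. -310.   60.]
(403, 270) 20 [ 479. -246.   20.]
```

View pics/b1.png

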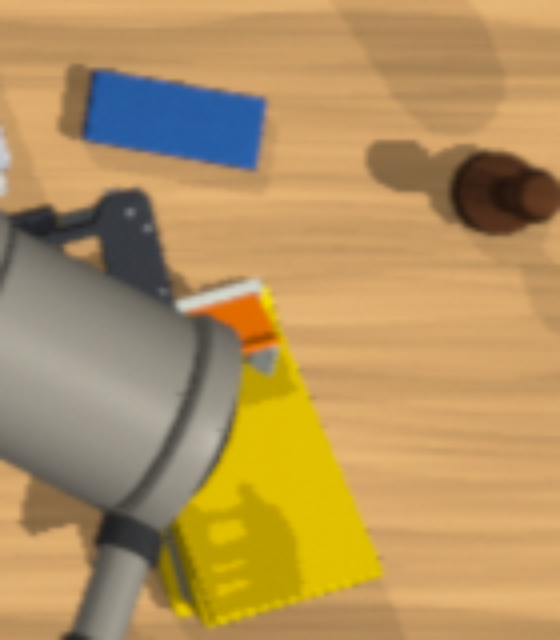

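Call:
send_rows(
  commands=[
    [[0,0.01,0.02,0,0.0918],[0,0.01,0.035,0,0.0918],[0,0.01,0.04,0,0.0918],[0,0.01,0.038,0,0.0918],[0,0.008,0.025,0,0.0918],[0,0,0.01,-6,0.0918],[0,0,0,-6.5,0.0918],[0,0,0,-6.5,0.0918],[0,0,0,-6.5,0.0918],[0,0,0,-6.5,0.0918]],
  ],
)

```text
time: 15.98
tool_pos: [484.8, -238.7, 204.3]
tcp_rot: [1.711, 1.535, 0.981]
contact_force: [-0.2, 0.1, 0.4]
grip_width: 91.5
```

```bash
python3 go.py 484 -237.5 150 81.5
```

```text
t 15.98 p [ 484.8 -238.7  204.3] hd 48.16 tilt [-0.9993  0.0358 -0.0051] q [-0.62  0.39  1.52  0.04  1.23  0.1 ] F [-0.2  0.1  0.4] M [-0.05  0.    0.01] w 91.5
shift mm [54.3 -1.6 -1.1] rows 1.303071744293316
turn -33.34
```

Call:
send_rows(
  commands=[
    [[0,0,0,-6.5,0.0918],[0,0,0,-6.5,0.0918],[0,0,0,-6.5,0.0918],[0,0,0,-6.5,0.0918],[0,0,0,-4.5,0.0918],[0,0,0,0,0.0918]],
  ],
)

```text
time: 16.48
tool_pos: [487.3, -236.5, 195.9]
tcp_rot: [1.486, 1.531, 1.324]
contact_force: [0.5, 0.5, -0.8]
grip_width: 91.9
```

```bash
python3 go.py 484 -237.5 30 81.5
```

```text
t 16.48 p [ 487.3 -236.5  195.9] hd 80.75 tilt [-0.9992  0.0392  0.0033] q [-0.62  0.4   1.52  0.04  1.23 -0.47] F [ 0.5  0.5 -0.8] M [ 0.   -0.09 -0.04] w 91.9
shift mm [165.7  -8.   -3.7] rows 3.979406750761052
turn -0.75
```

Call:
send_rows(
  commands=[
    [[0.01,0,0,-0.7,0.0918],[0.018,-0.001,0,0,0.0918],[0.02,-0.001,0,0,0.0918],[0.02,-0.001,0,0,0.0918],[0.02,-0.001,0,0,0.0918],[0.02,-0.001,0,0,0.0918],[0.015,-0.001,0,0,0.0918],[0.01,0,0,0,0.0918],[0.005,0,0,0,0.0918],[0,0,0,0,0.0918]],
  ],
)

```text
time: 17.32
tool_pos: [487.7, -233.4, 40.4]
tcp_rot: [1.703, 1.527, 1.537]
contact_force: [-1.1, -0.2, 0.8]
grip_width: 91.5
```

```bash
python3 go.py 484 -237.5 5 81.5
```

```text
t 17.32 p [ 487.7 -233.4   40.4] hd 80.45 tilt [-0.999   0.0438 -0.0058] q [-0.61  0.6   1.69  0.05  0.88 -0.47] F [-1.1 -0.2  0.8] M [-0.05 -0.03  0.02] w 91.5
shift mm [35.1 -6.2 -2.7] rows 0.8582620081551665
turn -1.05
```

Call:
send_rows(
  commands=[
    [[0.008,-0.003,-0.002,-1,0.0918],[0.009,-0.002,-0.001,0,0.0918],[0.007,-0.001,0,0,0.0918],[0.004,0,0,0,0.0918],[0.001,0,0,0,0.0918],[0,0,0,0,0.0918]],
  ],
)

```text
time: 17.82
tool_pos: [484.2, -238.4, 8.6]
tcp_rot: [1.65, 1.528, 1.501]
contact_force: [-0.4, 0.3, -0.4]
grip_width: 91.9
```

```bash
python3 go.py 484 -237.5 5 81.5; python3 - <<'E'
from h import *
s=optics.capture("scene")
cv2.imwrite("pics/b2.png",cv2.resize(s["color"][220:330,170:300],None,fx=6,fy=5))
E
```

```text
t 17.82 p [ 484.2 -238.4    8.6] hd 81.44 tilt [-0.9991  0.0431 -0.0034] q [-0.62  0.64  1.71  0.05  0.81 -0.51] F [-0.4  0.3 -0.4] M [-0.03 -0.08 -0.  ] w 91.9
shift mm [ 3.7  0.7 -0.3] rows 0.08976047851801477
turn -0.06
```

View pics/b2.png

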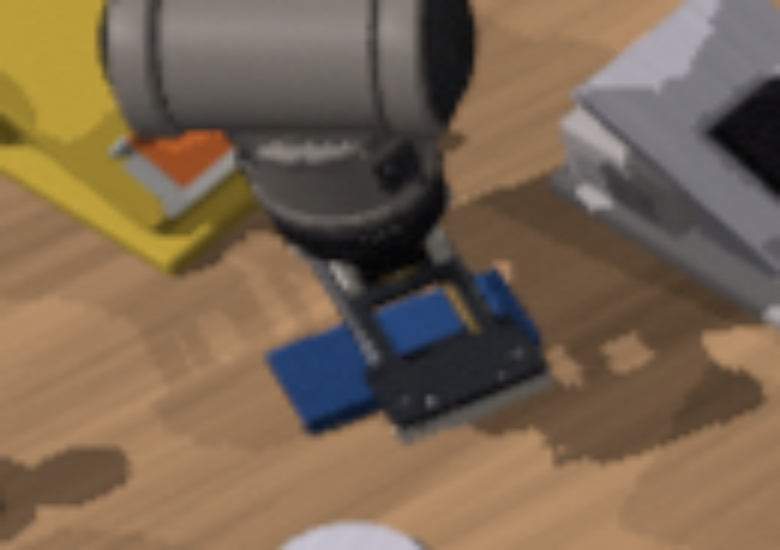

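Call:
send_rows(
  commands=[
    [[0.002,0,0,0,0],[0,0,0,0,0],[0,0,0,0,0],[0,0,0,0,0],[0,0,0,0,0],[0,0,0,0,0],[0,0,0,0,0],[0,0,0,0,0],[0,0,0,0,0],[0,0,0,0,0]],
  ],
)

```text
time: 18.7
tool_pos: [485.4, -238.9, 8.4]
tcp_rot: [1.574, 1.529, 1.424]
contact_force: [0.8, -0.4, 0.1]
grip_width: 49.3
```

```bash
python3 go.py 484 -237.5 200 81.5
```

```text
t 18.7 p [ 485.4 -238.9    8.4] hd 81.46 tilt [-9.991e-01  4.140e-02 -1.000e-04] q [-0.62  0.64  1.71  0.05  0.8  -0.51] F [ 0.8 -0.4  0.1] M [-0.03 -0.1  -0.05] w 49.3
shift mm [-191.4    9.1   -1.6] rows 4.5959486245370735
turn -0.04
```

Call:
send_rows(
  commands=[
    [[-0.012,0,0,0,0],[-0.02,0,0,0,0],[-0.022,0,0,0,0],[-0.022,0,0,3,0],[-0.022,0,0,6,0],[-0.022,0,0,6.5,0],[-0.022,0,0,6.5,0],[-0.022,0,0,6.5,0],[-0.01,0,0,6.5,0],[0,0,0,6.5,0]],
  ],
)

```text
time: 19.53
tool_pos: [480.0, -243.2, 183.3]
tcp_rot: [2.655, 1.518, 1.751]
contact_force: [-0.1, 0.2, -3.8]
grip_width: 49.6
```

```bash
python3 go.py 519.7 -47 190 14.2
```

```text
t 19.53 p [ 480.  -243.2  183.3] hd 38.19 tilt [-0.9986  0.0247 -0.0467] q [-0.63  0.42  1.53  0.04  1.23  0.26] F [-0.1  0.2 -3.8] M [-0.11 -0.05 -0.02] w 49.6
shift mm [   3.2  152.7 -129.7] rows 4.803883779256574
turn 23.99
```

Call:
send_rows(
  commands=[
    [[-0.002,0,0,6.5,0],[-0.002,0,0,6.5,0],[-0.002,0,0,6.5,0],[-0.001,0,0,3.5,0],[0,0,0,0,0],[0,0,0,0,0]],
  ],
)

```text
time: 20.03
tool_pos: [478.2, -242.3, 188.8]
tcp_rot: [-3.139, 1.514, 1.815]
contact_force: [0.4, 0.1, -2.9]
grip_width: 50.0
```

```bash
python3 go.py 519.7 -47 190 14.2
```

```text
t 20.03 p [ 478.2 -242.3  188.8] hd 13.81 tilt [-9.984e-01 -2.000e-04 -5.670e-02] q [-0.63  0.42  1.52  0.04  1.25  0.68] F [ 0.4  0.1 -2.9] M [-0.06 -0.02  0.06] w 50.0
shift mm [   9.    86.9 -179.5] rows 4.788374942415807
turn -0.39
```

Call:
send_rows(
  commands=[
    [[0,0.009,-0.015,0,0],[0,0.015,-0.03,0,0],[0,0.015,-0.033,-0.4,0],[0,0.015,-0.033,0,0],[0,0.013,-0.03,0,0],[0,0.008,-0.018,0,0],[0,0.004,-0.008,0,0],[0,0,0,0,0]],
  ],
)

```text
time: 20.7
tool_pos: [512.5, -55.0, 194.4]
tcp_rot: [-3.068, 1.51, 1.907]
contact_force: [-0.1, 0.2, -4.4]
grip_width: 49.8
```

```bash
python3 go.py 519.7 -47 160 14.2
```

```text
t 20.7 p [512.5 -55.  194.4] hd 15.0 tilt [-0.9982 -0.0045 -0.0605] q [-0.29  0.37  1.58  0.05  1.23  1.  ] F [-0.1  0.2 -4.4] M [-0.08 -0.03 -0.02] w 49.8
shift mm [34.6  9.2 -3.7] rows 0.8640107688958224
turn 0.8
```

Call:
send_rows(
  commands=[
    [[0.008,0.003,-0.001,0.5,0],[0.01,0.003,-0.001,0.3,0],[0.01,0.002,0,0,0],[0.008,0,0,0,0],[0.004,0,0,0,0],[0,0,0,0,0],[0,0,0,0,0]],
  ],
)

```text
time: 21.28
tool_pos: [518.1, -53.4, 147.4]
tcp_rot: [-2.974, 1.509, 1.983]
contact_force: [0.8, 0.1, -3.5]
grip_width: 49.6
```

```bash
python3 go.py 519.7 -47 130 14.2; python3 - <<'E'
from h import *
s=optics.capture("scene")
cv2.imwrite("pics/b3.png",cv2.resize(s["color"][180:300,220:360],None,fx=5,fy=5))
E
```

```text
t 21.28 p [518.1 -53.4 147.4] hd 13.99 tilt [-0.9981 -0.0103 -0.0607] q [-0.28  0.43  1.63  0.05  1.13  1.02] F [ 0.8  0.1 -3.5] M [-0.07 -0.07 -0.02] w 49.6
shift mm [17.7  3.3 -4.8] rows 0.44620771808212195
turn -0.21
```

View pics/b3.png

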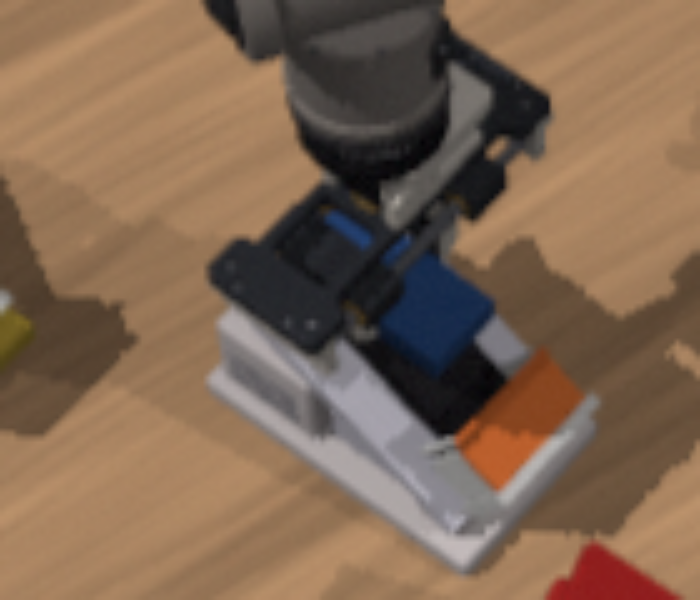

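Call:
send_rows(
  commands=[
    [[0.003,0.001,-0.002,-0.2,0],[0.004,0.001,-0.002,0,0],[0.004,0,0,0,0],[0.002,0,0,0,0],[0,0,0,0,0]],
  ],
)

```text
time: 21.75
tool_pos: [519.6, -48.4, 134.7]
tcp_rot: [-3.017, 1.511, 1.943]
contact_force: [-0.6, 0.4, -3.5]
grip_width: 49.6
```

```bash
python3 go.py 519.7 -47 126 14.2
```

```text
t 21.75 p [519.6 -48.4 134.7] hd 14.19 tilt [-0.9982 -0.0074 -0.0592] q [-0.27  0.44  1.64  0.05  1.09  1.03] F [-0.6  0.4 -3.5] M [-0.06 -0.02  0.08] w 49.6
shift mm [ 8.8  0.5 -0.8] rows 0.2118881518226173
turn -0.01
```

Call:
send_rows(
  commands=[
    [[0.003,0,-0.0005,0,0],[0.004,0,0,0,0],[0.004,0,0,0,0]],
  ],
)

```text
time: 22.0
tool_pos: [520.2, -47.2, 124.3]
tcp_rot: [-3.058, 1.513, 1.902]
contact_force: [0.7, 1.3, 2.9]
grip_width: 50.1
```

```bash
python3 go.py 519.7 -47 113 14.2
```

```text
t 22.0 p [520.2 -47.2 124.3] hd 14.21 tilt [-0.9983 -0.0049 -0.0579] q [-0.27  0.46  1.66  0.05  1.06  1.03] F [0.7 1.3 2.9] M [-0.04  0.09 -0.05] w 50.1
shift mm [11.3 -0.3  0.4] rows 0.2708710941230638
turn 0.01
```

Contact where expected; press on.

Call:
send_rows(
  commands=[
    [[0.004,0,0,0,0],[0.004,0,0,0,0],[0.003,0,0,0,0]],
  ],
)

```text
time: 22.25
tool_pos: [522.8, -46.0, 116.6]
tcp_rot: [3.082, 1.515, 1.759]
contact_force: [-2.9, 2.0, 10.0]
grip_width: 49.8
```

```bash
python3 go.py 519.7 -47 113 14.2; python3 - <<'E'
from h import *
s=optics.capture("scene")
cv2.imwrite("pics/b4.png",cv2.resize(s["color"][200:290,250:350],None,fx=7,fy=6))
E
```

```text
t 22.25 p [522.8 -46.  116.6] hd 14.19 tilt [-0.9984  0.0033 -0.0557] q [-0.26  0.47  1.66  0.06  1.04  1.03] F [-2.9  2.  10. ] M [-0.03  0.69 -0.03] w 49.8
shift mm [ 3.5 -3.3  0.4] rows 0.11679609618533272
turn -0.01
```

View pics/b4.png

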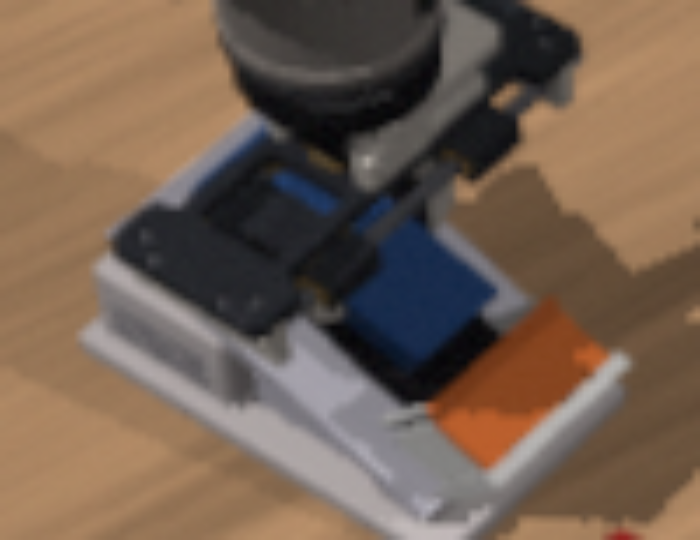

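Call:
send_rows(
  commands=[
    [[0.003,-0.001,0,0,0],[0.002,-0.001,0,0,0]],
  ],
)

```text
time: 22.47
tool_pos: [523.4, -45.7, 114.3]
tcp_rot: [2.952, 1.516, 1.63]
contact_force: [-1.2, 2.8, 10.5]
grip_width: 49.9
```

```bash
python3 go.py 519.7 -47 113 14.2; python3 - <<'E'
from h import *
s=optics.capture("scene")
cv2.imwrite("pics/b5.png",cv2.resize(s["color"][215:285,265:345],None,fx=8,fy=8))
E
```

```text
t 22.47 p [523.4 -45.7 114.3] hd 14.19 tilt [-0.9985  0.0103 -0.0537] q [-0.26  0.47  1.67  0.06  1.02  1.03] F [-1.2  2.8 10.5] M [ 0.19  0.38 -0.1 ] w 49.9
shift mm [ 1.2 -3.9  0.4] rows 0.09766952806607569
turn -0.01
```

View pics/b5.png

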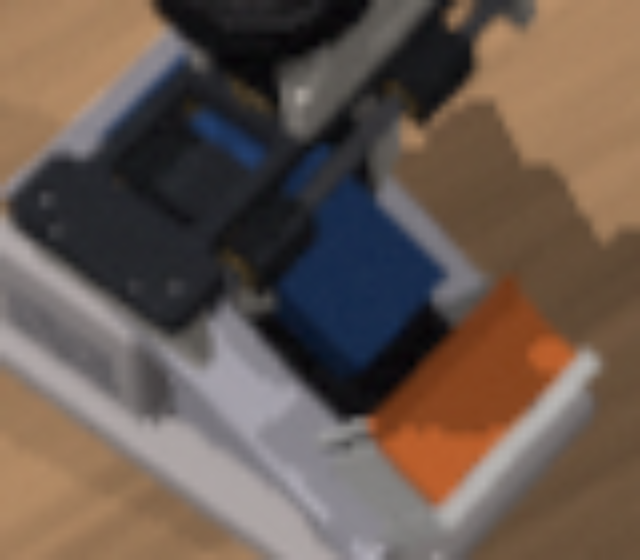

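Call:
send_rows(
  commands=[
    [[0.003,-0.001,0,0,0],[0.002,-0.001,0,0,0]],
  ],
)

```text
time: 22.68
tool_pos: [524.0, -45.7, 112.7]
tcp_rot: [2.8, 1.517, 1.477]
contact_force: [-0.6, 2.7, 8.6]
grip_width: 49.5
```

```bash
python3 go.py 519.7 -47 113 14.2; python3 - <<'E'
from h import *
s=optics.capture("scene")
cv2.imwrite("pics/b6.png",cv2.resize(s["color"][215:285,265:345],None,fx=8,fy=8))
E
```

```text
t 22.68 p [524.  -45.7 112.7] hd 14.2 tilt [-0.9985  0.0181 -0.0508] q [-0.27  0.46  1.68  0.06  1.01  1.02] F [-0.6  2.7  8.6] M [ 0.06  0.26 -0.02] w 49.5
shift mm [-0.4 -4.5  0.1] rows 0.10854558992452887
turn -0.0
```

View pics/b6.png

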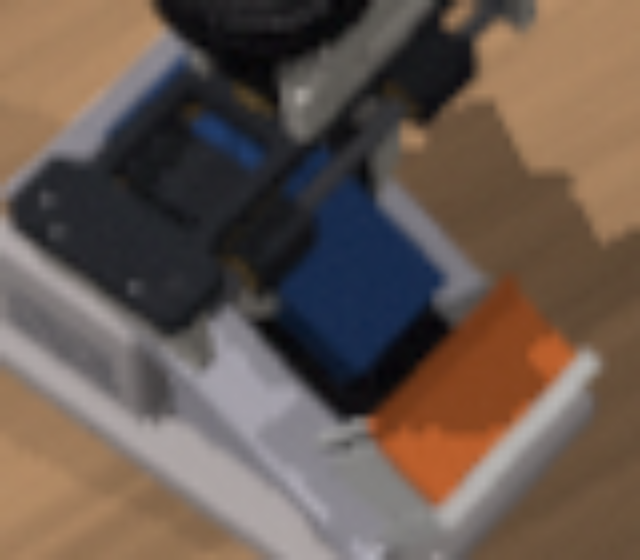

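Call:
send_rows(
  commands=[
    [[0.002,0,0,0,0],[0,0,0,0,0.0918],[0,0,0,0,0.0918],[0,0,0,0,0.0918],[0,0,0,0,0.0918],[0,0,0,0,0.0918]],
  ],
)

```text
time: 23.23
tool_pos: [526.3, -46.1, 113.2]
tcp_rot: [2.657, 1.517, 1.335]
contact_force: [-0.4, 1.2, -0.1]
grip_width: 78.7
```

```bash
python3 go.py 519.7 -47 113 14.2; python3 - <<'E'
from h import *
s=optics.capture("scene")
cv2.imwrite("pics/b7.png",cv2.resize(s["color"][205:285,255:345],None,fx=8,fy=7))
E
```

```text
t 23.23 p [526.3 -46.1 113.2] hd 14.21 tilt [-0.9986  0.0248 -0.0472] q [-0.26  0.46  1.68  0.06  1.    1.02] F [-0.4  1.2 -0.1] M [-0.02 -0.01  0.01] w 78.7
shift mm [ 0.  -6.7 -0.7] rows 0.1606809325784975
turn 0.01
```

View pics/b7.png

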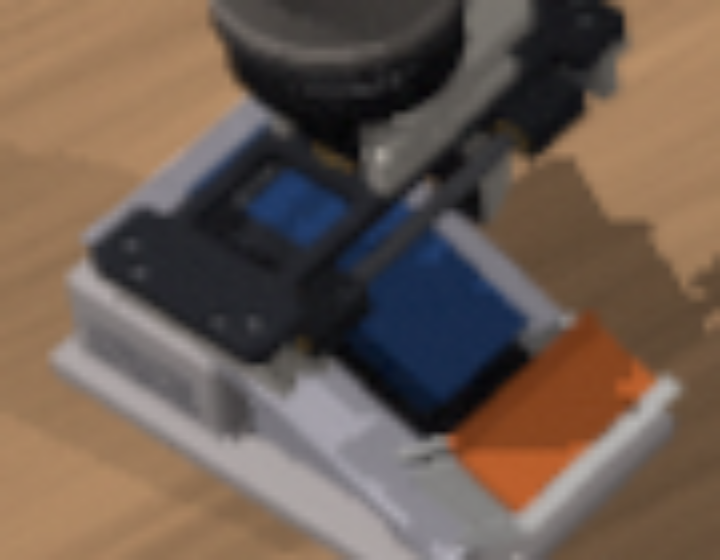

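Call:
send_rows(
  commands=[
    [[-0.008,0,0,0,0.0918],[-0.015,0,0,0,0.0918],[-0.02,0,0,0,0.0918],[-0.02,0,0,0,0.0918],[-0.015,-0.01,0,0,0.0918],[-0.005,-0.02,0,0,0],[0,-0.025,0,0,0],[0,-0.02,0,0,0],[0,-0.01,0,0,0],[0,0,0,0,0]],
  ],
)

```text
time: 24.12
tool_pos: [440.4, -72.3, 201.5]
tcp_rot: [2.632, 1.518, 1.311]
contact_force: [0.7, -0.9, 0.1]
grip_width: 62.9
```

```bash
python3 go.py 436.7 -68 190 14.2; python3 - <<'E'
from h import *
s=optics.capture("scene")
cv2.imwrite("pics/b8.png",cv2.resize(s["color"][200:285,250:345],None,fx=8,fy=7))
E
```

```text
t 24.12 p [440.4 -72.3 201.5] hd 14.27 tilt [-0.9986  0.0256 -0.0458] q [-0.37  0.22  1.77  0.06  1.16  0.93] F [ 0.7 -0.9  0.1] M [-0.03  0.01 -0.02] w 62.9
shift mm [11.7 -2.8 -4.5] rows 0.307751940319765
turn 0.07
```

View pics/b8.png

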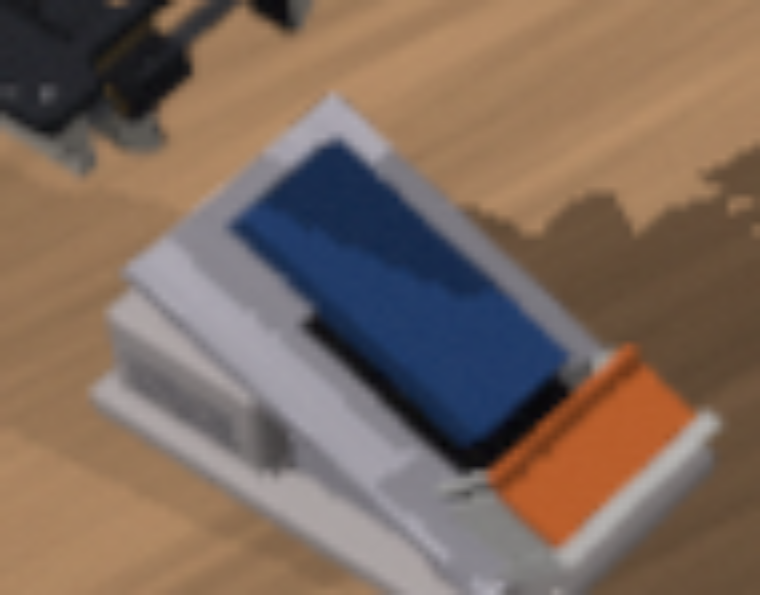

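```bash
python3 - <<'E'
from h import *
s=optics.capture("scene")
f=lambda a:((a[0]+.5)/8-.5+250,(a[1]+.5)/7-.5+200)
for q,z in[((232,225),40),((335,140),40),((572,357),40),((470,445),20),((127,270),0),((333,92),0),((308,320),20)]: print(inplate(s,f(q),z).round(1))
E
```

```text
[106.3  30.2  40. ]
[105.8 -22.4  40. ]
[-13.4 -25.3  40. ]
[-15.2  20.3  20. ]
[116.1  55.4   0. ]
[117.8 -54.2   0. ]
[60.  28.6 20. ]
```

Call:
send_rows(
  commands=[
    [[0.003,0.001,-0.003,0,0],[0.006,0.001,-0.002,0,0],[0.008,0.001,0,0,0],[0.009,0,0,0,0],[0.009,0,0,0,0],[0.008,0,0,0,0],[0.004,0,0,0,0],[0,0,0,0,0],[0,0,0,0,0]],
  ],
)

```text
time: 24.97
tool_pos: [448.9, -61.4, 147.5]
tcp_rot: [2.665, 1.517, 1.348]
contact_force: [0.7, 0.5, 0.1]
grip_width: 0.3
```

```bash
python3 go.py 443 -66.5 149 14.2
```

```text
t 24.97 p [448.9 -61.4 147.5] hd 14.48 tilt [-0.9985  0.0248 -0.048 ] q [-0.34  0.3   1.83  0.06  1.02  0.94] F [0.7 0.5 0.1] M [-0.05  0.01  0.02] w 0.3
shift mm [-1.8 -6.9  3.4] rows 0.19061622941770476
turn 0.28
```

Call:
send_rows(
  commands=[
    [[-0.0005,0,0.002,0.2,0],[0,0,0.001,0,0],[0.002,0.003,0,0,0],[0.003,0.005,0,0,0],[0.003,0.005,0,0,0]],
  ],
)

```text
time: 25.38
tool_pos: [463.9, -61.5, 141.4]
tcp_rot: [2.61, 1.517, 1.288]
contact_force: [0.2, -0.4, -0.5]
grip_width: 0.2
```

```bash
python3 go.py; python3 - <<'E'
from h import *
M,o=plate();print("tcp in plate",(M.T@(monitor.get_obs()["tool_pos"]-o)).round(1))
s=optics.capture("scene")
cv2.imwrite("pics/b9.png",cv2.resize(s["color"][200:285,250:345],None,fx=8,fy=7))
E
```

```text
t 25.38 p [463.9 -61.5 141.4] hd 14.21 tilt [-0.9986  0.0271 -0.0461] q [-0.33  0.33  1.81  0.06  1.01  0.96] F [ 0.2 -0.4 -0.5] M [-0.07  0.07 -0.07] w 0.2
tcp in plate [102.1  -1.2  23.5]
```

View pics/b9.png

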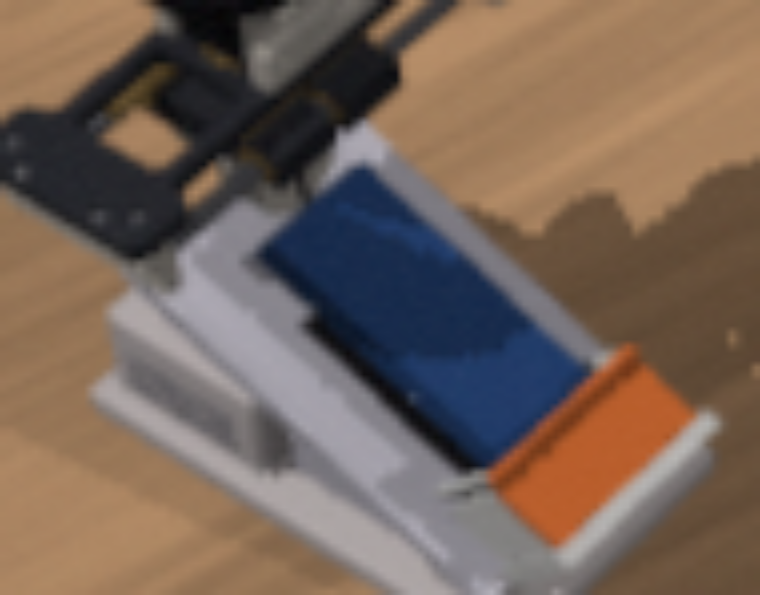

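Call:
send_rows(
  commands=[
    [[0.0025,0.004,0,0,0],[0.0025,0.004,0,0,0],[0.0025,0.004,0,0,0],[0.002,0.0035,0,0,0]],
  ],
)

```text
time: 25.77
tool_pos: [481.4, -56.4, 130.9]
tcp_rot: [2.609, 1.517, 1.288]
contact_force: [-0.4, 0.6, -0.3]
grip_width: 0.3
```

```bash
python3 go.py; python3 - <<'E'
from h import *
M,o=plate();print("tcp in plate",(M.T@(monitor.get_obs()["tool_pos"]-o)).round(1))
E
```

```text
t 25.77 p [481.4 -56.4 130.9] hd 14.23 tilt [-0.9986  0.0273 -0.0463] q [-0.31  0.37  1.78  0.06  1.    0.98] F [-0.4  0.6 -0.3] M [-0.05  0.1  -0.01] w 0.3
tcp in plate [81.1 -1.8 23.5]
```

Call:
send_rows(
  commands=[
    [[0.002,0.003,0,0,0],[0.002,0.003,0,0,0],[0.001,0.002,0,0,0]],
  ],
)

```text
time: 26.02
tool_pos: [490.4, -53.7, 125.2]
tcp_rot: [2.618, 1.517, 1.297]
contact_force: [-0.6, -0.7, 0.6]
grip_width: 0.5
```

```bash
python3 go.py; python3 - <<'E'
from h import *
M,o=plate();print("tcp in plate",(M.T@(monitor.get_obs()["tool_pos"]-o)).round(1))
E
```

```text
t 26.02 p [490.4 -53.7 125.2] hd 14.26 tilt [-0.9986  0.0269 -0.0465] q [-0.3   0.39  1.76  0.06  0.99  0.99] F [-0.6 -0.7  0.6] M [-0.07  0.08 -0.02] w 0.5
tcp in plate [70.1 -2.3 23.3]
```

Call:
send_rows(
  commands=[
    [[0.001,0.002,0,0,0],[0.001,0.002,0,0,0],[0.001,0.002,0,0,0],[0.001,0.002,0,0,0]],
  ],
)

```text
time: 26.35
tool_pos: [493.8, -52.7, 122.9]
tcp_rot: [2.824, 1.522, 1.505]
contact_force: [-13.6, -4.2, 20.8]
grip_width: 0.4
```

```bash
python3 go.py; python3 - <<'E'
from h import *
M,o=plate();print("tcp in plate",(M.T@(monitor.get_obs()["tool_pos"]-o)).round(1))
E
```

```text
t 26.35 p [493.8 -52.7 122.9] hd 14.42 tilt [-0.9988  0.0153 -0.0466] q [-0.29  0.41  1.75  0.06  1.    1.  ] F [-13.6  -4.2  20.8] M [-0.51  2.25  0.13] w 0.4
tcp in plate [65.9 -2.4 23. ]
```

Call:
send_rows(
  commands=[
    [[0.001,0.002,0,0,0],[-0.003,-0.006,0,0,0],[-0.01,-0.006,0,0,0],[-0.02,-0.006,0,0,0],[-0.02,-0.02,0,0,0],[-0.02,-0.025,0,0,0],[-0.02,-0.025,0,0,0],[-0.01,-0.02,0,0,0],[0,0,0,0,0]],
  ],
)

```text
time: 27.1
tool_pos: [384.5, -85.7, 231.8]
tcp_rot: [2.858, 1.524, 1.541]
contact_force: [1.2, 0.1, -0.2]
grip_width: 0.4
```

```bash
python3 go.py; python3 - <<'E'
from h import *
s=optics.capture("scene");t=optics.capture("top")
cv2.imwrite("pics/f1.png",cv2.resize(s["color"][205:285,255:345],None,fx=8,fy=7,interpolation=cv2.INTER_CUBIC))
cv2.imwrite("pics/f1t.png",cv2.resize(t["color"][205:305,290:390],None,fx=6,fy=6,interpolation=cv2.INTER_CUBIC))
E
```

```text
t 27.1 p [384.5 -85.7 231.8] hd 14.53 tilt [-0.9989  0.0131 -0.0448] q [-0.45  0.1   1.83  0.05  1.23  0.85] F [ 1.2  0.1 -0.2] M [ 0.   -0.02  0.03] w 0.4
```

View pics/f1.png

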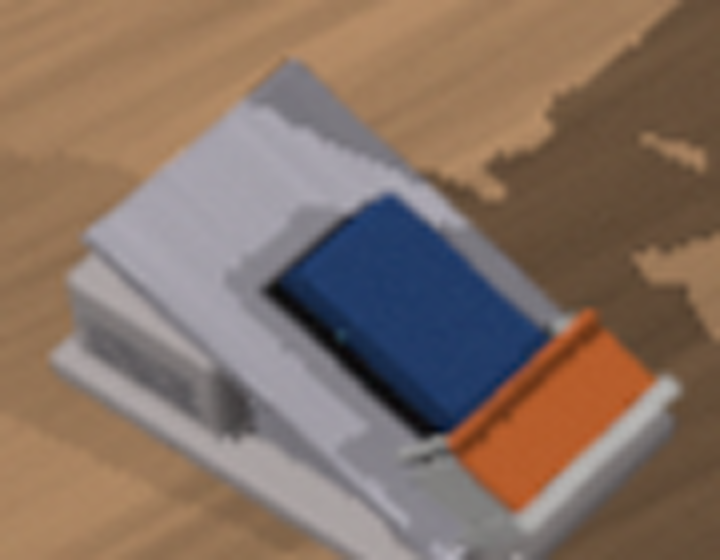

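View pics/f1t.png

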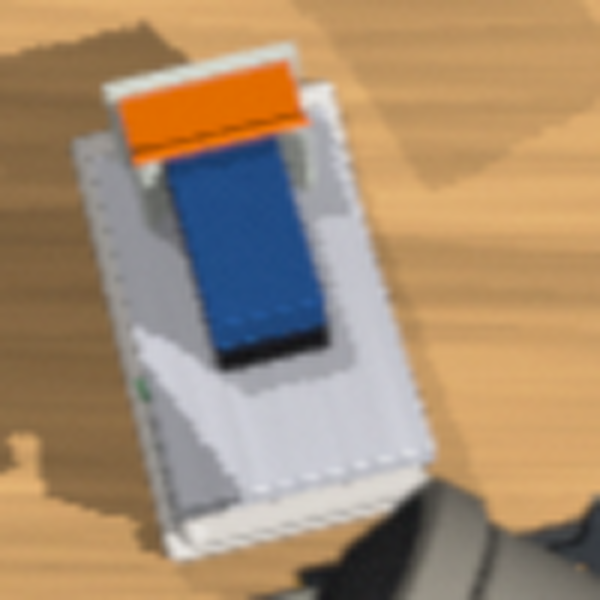

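```bash
python3 - <<'E'
from h import *
s=optics.capture("scene");t=optics.capture("top")
f=lambda a:((a[0]+.5)/8-.5+255,(a[1]+.5)/7-.5+205)
g=lambda a:((a[0]+.5)/6-.5+290,(a[1]+.5)/6-.5+205)
print("scene",[inplate(s,f(q),z).round(1).tolist() for q,z in[((276,275),40),((392,192),40),((552,325),40),((265,288),20)]])
print("top",[inplate(t,g(q),z).round(1).tolist() for q,z in[((218,325),40),((322,302),40),((217,350),20),((328,327),20),((219,369),0),((329,346),0)]])
gr=cv2.GaussianBlur(cv2.cvtColor(t["color"],cv2.COLOR_BGR2GRAY),(3,3),0).astype(float)
lin=lambda a,b:(lambda r,A=g(a),B=g(b):A[0]+(r-A[1])*(B[0]-A[0])/(B[1]-A[1]))
for n,l in(("R",lin((278,150),(325,315))),("L",lin((170,180),(215,330)))):
    P=[]
    for r in range(235,256):
        c=int(round(l(r)));d=np.abs(np.diff(gr[r,c-4:c+5]));d[d<d.max()*.4]=0
        P.append(inplate(t,((np.arange(8)+.5)@d/d.sum()+c-4,r),40))
    P=np.array(P);k=np.polyfit(P[:,0],P[:,1],1);print(n,k.round(4),(P[:,1]-np.polyval(k,P[:,0])).std().round(2))
E
```

```text
scene [[62.8, 31.7, 40.0], [57.9, -24.1, 40.0], [-19.3, -30.1, 40.0], [59.9, 30.2, 20.0]]
top [[60.2, -23.3, 40.0], [60.6, 20.9, 40.0], [59.9, -25.3, 20.0], [61.2, 22.5, 20.0], [57.5, -25.4, 0.0], [58.6, 22.7, 0.0]]
R [1.5800e-02 2.2703e+01] 0.68
L [  0.0475 -30.839 ] 0.65
```

```bash
python3 - <<'E'
from plant import close_job
print(close_job())
E
```

```text
the job is handed in; nothing more can be done
None
```

I laid the dark block on the plate, pushed it down under the hood to the end stop and let go. Then I laid the blue block on top, its lower end just short of the hood, and pushed it home the same way. I handed the job in at about 27 s of the 58 s; no verdict is reported, so success is not confirmed.

**Dark block:** the final push stopped against a firm resistance of about 27 N. After I let go, the images put its upper end within about 1 mm of the 60 mm mark, about 0.5 mm off centre and turned about 0.01 rad.

**Blue block:** before the slide it lay flat on the dark block, with its centre about 46 mm up the slope. The final push stopped at about 25 N, 0.5 mm from where the dark block's push stopped. In the last top view both upper ends measured about 58–61 mm, and the right edges of the two blocks lined up.

**Checks that disagreed:**
- The two cameras differed by 2–4 mm, slightly more than their stated accuracy. I therefore relied mostly on the push stops and on measurements relative to the chiller.
- The left-edge fit of the blue block gave 0.05 rad of turn, against 0.016 rad on the right edge. The left fit was probably disturbed by shadow, and I trusted the right edge.
- The tool picked up a tilt of up to about 4 degrees from fast moves. The blue block was carried slightly rolled because of this, but lay flat once released.

I kept clear of the kettle, tin, pitcher and tamper, and felt no unexpected contact. I did not re-measure their positions at the end.

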